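Clamp a cabinet flap down on its new seal, latch it and restock it

TASK

The new rubber seal keeps the hinged flap of the low white cabinet standing proud at its front edge: slide the F-clamp's free jaw down onto the flap and screw its handle tight until the clamp by itself, with your hand off it, holds the flap fully shut. While it is held, give both latches their quarter turn clockwise to the stop, then back the clamp's screw off until its pad hangs clear of the flap. Last, stand every banchan tub upright on top of the locked flap, and leave the glass jar, the brown pot, the saucer and the spoon where they are.

Things in the scene. Friction and masses are not known exactly. Their poses are not given: they have to be found in the camera images.
- cabinet: low glossy white storage cabinet, fixed, 240 mm deep (its x) by 380 mm wide (its y), walls 68 mm high; the closed flap on it brings its top to 88 mm. Origin: centre of its underside on the worktop; its x points from the clamped front edge to the hinged far edge, its y to the left, z up. Position and yaw vary from start to start.
- flap: the cabinet's glossy white flap panel, 240 x 380 mm and 18 mm thick, carrying both latches; hinged along its far edge. Origin: middle of the hinge line, at the underside.
- flap_joint (a joint): opening angle of the flap about its far edge, rad: 0 = fully shut on its seal, 0.025 = standing proud by 6 mm at the front edge, where the seal holds it at the start. The seal pushes it up; shutting it takes about 13 N at the clamp's pad.
- flap_top (a point): centre of the flap's top face; its x to the far edge, y to the left, z up out of the flap. The clamp's pad and handle stand over x = -50 mm, y = 0; the latches stand at x = -80 mm, y = +140 and -140 mm, so the half beyond x = -20 mm is open and flat for the tubs.
- pad_face (a point): centre of the underside of the clamp's round black pad (32 mm across), the face that presses on the flap. The pad gives about 1 mm per 6 N.
- pad: the clamp's pad at the foot of its screw; origin 42 mm above the pad's face.
- jaw: the F-clamp's free (sliding) jaw: a dark cast arm, with the screw, handle and pad at its end, on an upright steel bar 20 x 8 mm that stands 17 mm in front of the cabinet's front face, top at 225 mm; the fixed jaw is already hooked under the front rail. Origin: on the bar's axis, 42 mm above the pad's face at screw value 0. The screw's axis is 87 mm from the bar's, towards the cabinet.
- jaw_joint (a joint): height of the free jaw along the bar, m, growing upwards: 0 = pad face level with the shut flap's top at screw value 0; 0.06 = top of its travel. Slid by hand (about 3 N down, 10 N up, best by gripping the handle from above and pushing straight down); pulling up at the handle makes it tilt and bind. It stays where it is left.
- jaw_tilt_joint (a joint): tilt of the free jaw on the bar, rad: 0 = square, when it slides freely; 0.03 to 0.05 = nose forced up by the pad, when it binds on the bar and holds. It falls back to 0 when the screw is slackened.
- handle_grip (a point): on the axis of the clamp's upright wooden screw handle, 21 mm below its top end, the height to grip; the handle is round, 30 mm across and 95 mm long, and nothing stands within 70 mm beside its upper part. It rides with the jaw and the screw. With the jaw down the handle's top stands 240 to 260 mm above the worktop; a knock on it moves the jaw.
- screw_joint (a joint): turn of the clamp's screw, rad, growing clockwise seen from above = pad downwards, 8 mm per full turn (1.27 mm per rad); travel -7 to 8, starting between 0 and 0.8; needs about 0.1 N m and stays where it is left. With the pad slid onto the flap it takes about 4 to 6 rad to take up the tilt and press the flap shut, and afterwards 6 to 10 rad back to hang clear.
- latch_left_grip (a point): left latch: centre of its steel T handle, a bar 64 mm long, 14 mm thick and 22 mm high whose underside is 10 mm and top 32 mm above the flap; this point is 21 mm above the flap on the upright pivot, at cabinet x = -80 mm, y = 140 mm. The handle's long side lies along this point's y axis, its thin side along x, and both turn with it. Under the flap its tongue hooks below the front rail and draws the flap down.
- latch_left_joint (a joint): turn of the left latch, rad, growing clockwise seen from above: 0 = open (handle along the cabinet's width), 1.571 = quarter turn, locked at its stop (handle front to back). Its tongue jams at about 0.6 unless the flap is shut to within about 2 mm. Stays where it is left; about 0.1 N m.
- latch_right_grip (a point): right latch: centre of its steel T handle, a bar 64 mm long, 14 mm thick and 22 mm high whose underside is 10 mm and top 32 mm above the flap; this point is 21 mm above the flap on the upright pivot, at cabinet x = -80 mm, y = -140 mm. The handle's long side lies along this point's y axis, its thin side along x, and both turn with it. Under the flap its tongue hooks below the front rail and draws the flap down.
- latch_right_joint (a joint): turn of the right latch, rad, growing clockwise seen from above: 0 = open (handle along the cabinet's width), 1.571 = quarter turn, locked at its stop (handle front to back). Its tongue jams at about 0.6 unless the flap is shut to within about 2 mm. Stays where it is left; about 0.1 N m.
- tub1: banchan tub, white with a yellow clip lid, 130 mm long (its x), 58 mm wide (its y, at the lid; 52 mm below), 58 mm high, 0.15 to 0.3 kg, rigid; origin: centre of its underside, z up. The lid is the top 12 mm. One to three alike tubs are present, on the worktop beside the cabinet.
- tub2: banchan tub, white with a yellow clip lid, 130 mm long (its x), 58 mm wide (its y, at the lid; 52 mm below), 58 mm high, 0.15 to 0.3 kg, rigid; origin: centre of its underside, z up. The lid is the top 12 mm. One to three alike tubs are present, on the worktop beside the cabinet.
- tub3: banchan tub, white with a yellow clip lid, 130 mm long (its x), 58 mm wide (its y, at the lid; 52 mm below), 58 mm high, 0.15 to 0.3 kg, rigid; origin: centre of its underside, z up. The lid is the top 12 mm. One to three alike tubs are present, on the worktop beside the cabinet.
- jar: glass jar with steel cap, 64 mm across, 95 mm high; origin: centre of its underside. Not to be disturbed.
- pot: brown onggi pot with lid, 136 mm across, 140 mm high, beyond the cabinet; origin: centre of its underside. Not to be disturbed.
- saucer: porcelain saucer, 120 mm across, 16 mm high, beyond the cabinet; origin: centre of its underside. Not to be disturbed.
- spoon: stainless spoon, 190 mm long (its x), lying beyond the cabinet; origin: under its middle. Not to be disturbed.

How it is judged (in metres and radians):
On the way, in this order (a step that is already met when the one before it is completed fails the run):
1. the clamp's jaw has been slid down so that its pad meets the flap (z of pad_face in the frame of flap_top below 0.003 m), for 0.1 s.
2. the clamp is screwed tight: its jaw tilted and bound, its pad pressing the flap fully shut (under 1.5 mm proud at the front) with the hand off it (value of joint flap_joint below 0.006 rad and contact force between pad and flap above 6 N and contact force between the fingers and jaw below 0.5 N and value of joint jaw_tilt_joint above 0.02 rad), for 0.3 s.
3. both latches are turned a quarter turn (over 80 degrees) with the clamp's pad still pressing on the shut flap (value of joint flap_joint below 0.006 rad and contact force between pad and flap above 1 N and value of joint each of latch_left_joint, latch_right_joint above 1.4 rad), for 0.2 s.
4. the clamp's screw is backed off so that its pad hangs at least 1 mm clear of the flap, which the latches keep shut (value of joint flap_joint below 0.006 rad and z of pad_face in the frame of flap_top above 0.001 m and contact force between pad and flap below 0.3 N and value of joint each of latch_left_joint, latch_right_joint above 1.4 rad), for 0.3 s.
5. every tub stands upright on top of the flap (x of tub1 in the frame of flap_top between -0.115 and 0.115 m and y of tub1 in the frame of flap_top between -0.185 and 0.185 m and z of tub1 in the frame of flap_top between -0.006 and 0.008 m and angle between each of tub1, tub2, tub3's own z axis and vertical below 0.1 rad and linear speed of each of tub1, tub2, tub3 below 0.03 m/s and x of tub2 in the frame of flap_top between -0.115 and 0.115 m and y of tub2 in the frame of flap_top between -0.185 and 0.185 m and z of tub2 in the frame of flap_top between -0.006 and 0.008 m and x of tub3 in the frame of flap_top between -0.115 and 0.115 m and y of tub3 in the frame of flap_top between -0.185 and 0.185 m and z of tub3 in the frame of flap_top between -0.006 and 0.008 m), for 0.2 s.
At the end, for the whole second after the job is handed in: The flap is shut (less than 1.5 mm proud at its front edge), both latches are turned past 80 degrees, the clamp's pad hangs at least 1 mm clear of the flap, and every tub present stands upright and still on top of the flap, its centre over the flap (all of step 4 and all of step 5); the robot touches nothing.
It fails at once if the jar is knocked aside (moved over 4 cm) (distance of jar from where it was at the start of the episode above 0.04 m).
It fails at once if the pot is knocked aside (moved over 4 cm) (distance of pot from where it was at the start of the episode above 0.04 m).
It fails at once if the saucer is knocked aside (moved over 4 cm) (distance of saucer from where it was at the start of the episode above 0.04 m).
It fails at once if the spoon is knocked aside (moved over 4 cm) (distance of spoon from where it was at the start of the episode above 0.04 m).
Of tub1, tub2, tub3 only 1 to 3 are there at a start; the rules pass over those that are not, and their reading is None.
At some moment in a run one of tub1, tub2, tub3 may be knocked a few centimetres aside while the robot is not near it.
It also fails if it takes over 210 s, if anything falls off the work surface, if the arm or the gripper's body presses on something with over 40 N, if the wrist force passes 120 N, or if a joint passes its speed limit or range.

ROBOT

A 6-joint arm with a two-finger parallel gripper is mounted at the origin on the work surface. World frame = base frame: x ahead of the robot, y to its left, z up, the work surface at z = 0. Lengths are in m, angles in degrees, forces in N, time in s.
With the tool pointing down it reaches from about 0.25 to 0.725 m from the base axis. Payload 9.7 kg.
Tool frame: the origin (TCP) lies midway between the tips of the shut fingers; the grasp point (between the pads) lies 19 mm behind it (bot.hold_point_z is the distance from the TCP to the grasp point, in m); z points along the fingers, y is the line along which they close (so a half turn about z gives the same grasp; the last joint's range is limited). The gripper opens to 85 mm and grips with 20 to 120 N. Pads are 22 mm wide; open, the fingers measure 114 mm over their backs; the gripper's body (76 mm by 85 mm) begins 54 mm behind the grasp point. The pads swing forward as they close: fully open they stand 13 mm farther back than shut.
Start: joints at [73.51, 4.979, 10.078, 95.1, 0, 90], TCP at [0.156, 0.527, 0.231] pointing down, gripper open.
Joint ranges: [-179.16, 179.16], [-48.56, 103.87], [-65.8, 70.77], [-126.05, 130.52], [-82.76, 87.17], [-180, 180]. Speed limits (degrees/s): [127.2, 127.2, 147.25, 180, 180, 180].

INTERFACE

Orientations are given as [roll, pitch, yaw] about the fixed x, y, z axes, in that order (R = Rz(yaw) Ry(pitch) Rx(roll)).
In Python, from workcell import bot gives the robot as it stands.
- The arm moves only by the tool play_rows, never from a script. Its argument "steps" is a list that holds one entry, the list of rows, each a list of 4 numbers: the shift along the tool's x, y, z in m, then the turn about the tool's z in rad. In form: [[[tx, ty, tz, yaw], ...]]. A call has exactly 5 rows; each row shifts and turns the commanded pose from where the row before left it, along the tool's axes as they then stand; what a row does not reach is not made up. A row lasts 1/12 s, in which the tool goes at most 41.7 mm and 7.16 degrees, less where a joint would pass 70% of its speed; a pose out of reach is approached as far as the arm can. A call is refused whole if a number of a shift passes 0.0417 or a number of a turn 0.125, either way. A call with a gripper value outside its range is refused whole. "gripper" is the finger opening in m, from 0 to 0.0854, set as the call begins (left out, the last holds). The fingers move at their own pace and stop on an object; "squeeze" is the grip in N (left out, the last holds). Time passes only in rows, so rows that do not move let the fingers close, or fill a call up. It gives the time, the measured TCP pose, the force, the opening and the grip force at its end, in the units of the state.
- bot.get_obs(): the state, without advancing time (a new reading comes with each control period).
- bot.camera(name): name is "scene" or "top"; returns a dict with "img" (480x640x3 uint8, blue, green, red), "vfov" (degrees; the focal length in pixels is half the picture's height over the tangent of half this angle, whatever the lens; pixels are square), "cx", "cy" (the principal point, pixels), "D" ([k1, k2, p1, p2, k3] as OpenCV has them; the pictures are not rectified), "xyz" and "attitude" of the camera in the world. Camera axes: x right, y down, z forward; pixel columns grow to the right and rows downward; lengths in m; the calibration is good to about 2 mm. A picture is of the moment at which its call begins. There is no depth.
- bot.job_done(): hands the job in; it is judged then, once.
The state is a dict: "time": time; "q": joint angles; "qd": joint speeds; "joint_efforts": joint torques, N m; "ee_pos": TCP position; "tcp_rot": TCP orientation; "wrist_force": force on the tool from outside, world axes, zero at the start; "torque": the same for the moment, N m; "opening": finger opening in m; "grasp_force": force on a finger pad.
Only numpy, scipy, OpenCV 4.12 (cv2) and the standard library are available. Lean on these libraries where they do the work, as an engineer would, in place of code of your own. Each camera call takes 0.05 s, during which the arm holds its last target. There are 200 camera calls.

## Working session

There is one attempt and no reset: what is moved stays moved. The work goes in short steps, Python scripts to look and compute and a tool call to move; the robot and the scene stay as the last step left them, time stands still between calls to the robot, and variables do not carry over. Pictures are saved under pics/ and viewed, at most 14 in all, crops included, and the job is handed in when it is done.

Besides the shell and the picture viewer there is one more tool, called after "Call:" by a JSON object that holds its "op" and its "data". play_rows: Moves the arm, as the interface text tells. Its arguments: {"type":"object","properties":{"steps":{"type":"array","items":{"type":"array","items":{"type":"array","items":{"type":"number"}}}},"gripper":{"type":"number"},"squeeze":{"type":"number"}},"required":["steps"]}

```bash
mkdir -p pics
cat > h.py <<'E'
import numpy as np, cv2
from scipy.spatial.transform import Rotation as R
from workcell import bot
def cam(n,save=None):
    c=bot.camera(n)
    if save: cv2.imwrite('pics/'+save,c['img'])
    f=240/np.tan(np.radians(c['vfov'])/2)
    c['K']=np.array([[f,0,c['cx']],[0,f,c['cy']],[0,0,1]]);c['Rm']=R.from_euler('xyz',c['attitude'],degrees=True).as_matrix()
    return c
def ray(c,uv):
    p=cv2.undistortPoints(np.array(uv,float).reshape(-1,1,2),c['K'],np.array(c['D'],float)).reshape(-1,2)
    return np.c_[p,np.ones(len(p))]@c['Rm'].T
def plane(c,uv,z):
    d=ray(c,uv);o=np.array(c['xyz']);return o+d*((z-o[2])/d[:,2])[:,None]
def proj(c,P):
    rv=cv2.Rodrigues(c['Rm'].T)[0];t=-c['Rm'].T@np.array(c['xyz'])
    return cv2.projectPoints(np.array(P,float).reshape(-1,3),rv,t,c['K'],np.array(c['D'],float))[0].reshape(-1,2)
E
python3 - <<'E'
from h import *
for n in('top','scene'):
    c=cam(n,n+'0.png');print(n,c['vfov'],c['xyz'],c['attitude'],c['cx'],c['cy'],c['D'])
o=bot.get_obs();print(o['ee_pos'],o['tcp_rot'],o['time'],bot.hold_point_z,[a for a in dir(bot) if a[0]!='_'])
E
```

```text
top 53.58224503976211 [0.4203229  0.01827539 1.35600982] [-171.80498197   -1.02062035  -91.61964704] 315.1993806402515 239.2691299794134 [-0.12841815  0.          0.          0.          0.        ]
scene 45.53256022983027 [ 1.53043066 -0.12783947  1.30308417] [-1.40685970e+02  1.49079677e-02  8.13868162e+01] 322.8535297212154 240.9010463200834 [-0.10242576  0.          0.          0.          0.        ]
[0.15605371 0.52719232 0.2306479 ] [-1.79931718e+02  1.01540022e-03  1.63512333e+02] 0.1 0.0187 ['PlanningError', 'camera', 'get_obs', 'hold_point_z', 'job_done']
```

View pics/top0.png

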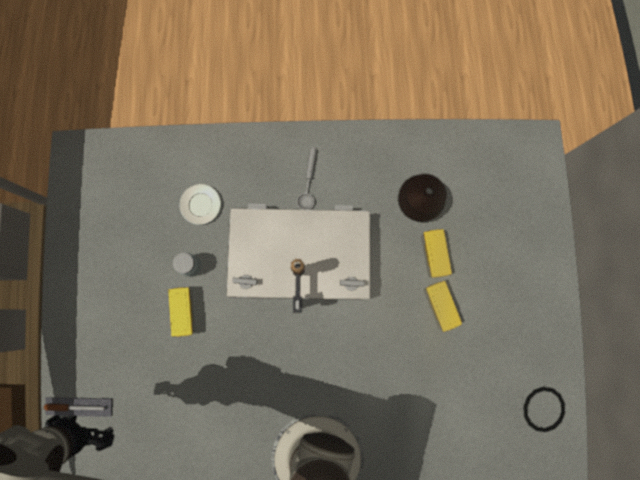

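View pics/scene0.png

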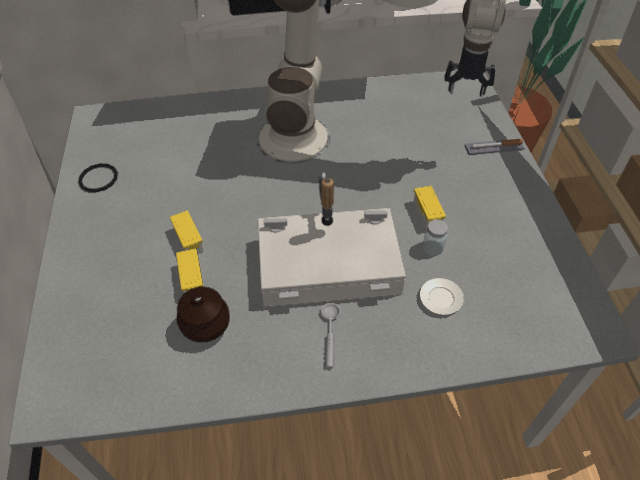

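The top view shows the flap (230-370, 210-298), the handle top at (297,266), the latches at (245,281) and (352,283), and three yellow tubs at (180,311), (437,253) and (444,305). The scene view agrees, with the handle at (328,190).

```bash
cat > m.py <<'E'
from h import *
def rect(c,m,z,n=1,minA=150):
    cs=cv2.findContours(m,cv2.RETR_EXTERNAL,cv2.CHAIN_APPROX_NONE)[0]
    out=[]
    for k in sorted(cs,key=cv2.contourArea,reverse=True)[:n]:
        if cv2.contourArea(k)<minA: continue
        P=plane(c,k.reshape(-1,2),z)[:,:2]
        r=cv2.minAreaRect((P*1000).astype(np.float32))
        (x,y),(w,h),a=r
        if w<h: w,h,a=h,w,a+90
        out.append((x,y,w,h,(a+90)%180-90))
    return out
def tubs(c,z=0.058):
    hsv=cv2.cvtColor(c['img'],cv2.COLOR_BGR2HSV)
    return rect(c,cv2.inRange(hsv,(20,140,90),(35,255,255)),z,3)
E
python3 - <<'E'
from m import *
c=cam('top');hsv=cv2.cvtColor(c['img'],cv2.COLOR_BGR2HSV)
print('tubs',np.round(tubs(c),1))
roi=np.zeros((480,640),np.uint8);roi[195:310,215:385]=1
m=cv2.inRange(hsv,(0,0,165),(40,60,255))*roi
m=cv2.morphologyEx(m,cv2.MORPH_OPEN,np.ones((5,5)));m=cv2.morphologyEx(m,cv2.MORPH_CLOSE,np.ones((5,5)))
print('cab',np.round(rect(c,m,.091),1))
print(plane(c,[[245,281],[352,283]],.12).round(3),'handle',plane(c,[[297,266]],.28).round(3))
s=cam('scene')
cv2.imwrite('pics/z.png',np.hstack([cv2.resize(c['img'][240:320,225:325],(400,320),interpolation=2),cv2.resize(s['img'][165:245,280:380],(400,320),interpolation=2)]))
E
```

```text
tubs [[ 417.7  363.2  129.1   58.1    4.4]
 [ 412.8 -358.2  128.    58.3   19.2]
 [ 560.6 -347.7  129.    60.     6.6]]
cab [[566.3  37.5 375.9 235.8  87.5]]
[[ 0.493  0.177  0.12 ]
 [ 0.48  -0.101  0.12 ]] handle [[0.515 0.038 0.28 ]]
```

View pics/z.png

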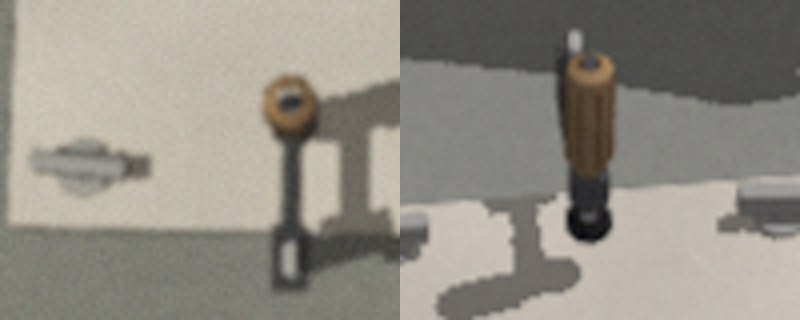

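The crops show the handle top centre at (297.5,265.5) in the top view and (327.8,181) in the scene view, with the left latch near (245,280).

Run:
```python
from m import *
c=cam('top');s=cam('scene')
o=[np.array(c['xyz']),np.array(s['xyz'])];d=[ray(c,[[297.5,265.5]])[0],ray(s,[[327.8,181]])[0]]
A=sum(np.eye(3)-np.outer(v,v)/(v@v) for v in d);b=sum((np.eye(3)-np.outer(v,v)/(v@v))@p for p,v in zip(o,d))
P=np.linalg.solve(A,b);print('handle top',P.round(4),proj(c,P),proj(s,P))
ob=bot.get_obs();print(ob['ee_pos'],ob['tcp_rot'],R.from_euler('xyz',ob['tcp_rot'],degrees=True).as_matrix().round(3))
```

```text
handle top [0.5153 0.0374 0.2853] [[297.11242291 265.45728698]] [[327.4507303  181.01122073]]
[0.1560912  0.52730973 0.23105194] [-1.79975171e+02 -3.44783206e-04  1.63508956e+02] [[-0.959  0.284 -0.   ]
 [ 0.284  0.959 -0.   ]
 [ 0.    -0.    -1.   ]]
```

Call:
{"op": "play_rows", "data": {"steps": [[[0,0,-0.026,0],[0,0,-0.026,0],[0,0,-0.026,0],[0,0,-0.026,0],[0,0,-0.026,0]]], "gripper": 0.085}}

```text
time: 0.72
ee_pos: [0.156, 0.5271, 0.3625]
tcp_rot: [180.0, -0.0, 163.5]
wrist_force: [0.5, 1.2, -0.2]
opening: 0.0846
grasp_force: 0.0
```

Call:
{"op": "play_rows", "data": {"steps": [[[-0.0242,-0.0184,0,0],[-0.0242,-0.0184,0,0],[-0.0242,-0.0184,0,0],[-0.0242,-0.0184,0,0],[-0.0242,-0.0184,0,0]]]}}

```text
time: 1.13
ee_pos: [0.2466, 0.4037, 0.3613]
tcp_rot: [180.0, 0.0, 163.5]
wrist_force: [0.4, 0.3, -0.0]
opening: 0.0851
grasp_force: 0.0
```

Call:
{"op": "play_rows", "data": {"steps": [[[-0.0242,-0.0184,0,0],[-0.0242,-0.0184,0,0],[-0.0242,-0.0184,0,0],[-0.0242,-0.0184,0,0],[-0.0242,-0.0184,0,0]]]}}

```text
time: 1.55
ee_pos: [0.3365, 0.2809, 0.3614]
tcp_rot: [180.0, 0.0, 163.5]
wrist_force: [1.1, 0.4, 0.4]
opening: 0.085
grasp_force: 0.0
```

Call:
{"op": "play_rows", "data": {"steps": [[[-0.0242,-0.0184,0,0],[-0.0242,-0.0184,0,0],[-0.0242,-0.0184,0,0],[-0.0242,-0.0184,0,0],[-0.0242,-0.0184,0,0]]]}}

```text
time: 1.97
ee_pos: [0.4264, 0.1583, 0.3614]
tcp_rot: [180.0, 0.0, 163.5]
wrist_force: [0.2, 1.1, 0.2]
opening: 0.0852
grasp_force: 0.0
```

Call:
{"op": "play_rows", "data": {"steps": [[[-0.0242,-0.0184,0,0],[-0.0242,-0.0184,0,0],[-0.0242,-0.0184,0,0],[-0.0242,-0.0184,0,0],[-0.0242,-0.0184,0,0]]]}}

```text
time: 2.38
ee_pos: [0.5164, 0.0357, 0.3613]
tcp_rot: [180.0, 0.0, 163.5]
wrist_force: [0.4, -0.1, -0.3]
opening: 0.085
grasp_force: 0.0
```

Call:
{"op": "play_rows", "data": {"steps": [[[0,0,0,-0.125],[0,0,0,-0.125],[0,0,0,-0.125],[0,0,0,-0.125],[0,0,0,-0.125]]]}}

```text
time: 2.8
ee_pos: [0.5158, 0.037, 0.3612]
tcp_rot: [180.0, -0.0, -160.3]
wrist_force: [1.0, 0.8, 0.5]
opening: 0.0852
grasp_force: 0.0
```

```bash
cat >> m.py <<'E'
def st(t=None,yaw=None):
    o=bot.get_obs();th=np.radians(o['tcp_rot'][2]);p=o['ee_pos']
    print('t',round(o['time'],2),'p',p.round(4),'rpy',np.round(o['tcp_rot'],2),'q',np.round(o['q'],1),'F',np.round(o['wrist_force'],1),'T',np.round(o['torque'],2),'open',round(o['opening'],4),'g',o['grasp_force'])
    if t is not None:
        d=np.array(t)-p;print('tool shift',np.round([np.cos(th)*d[0]+np.sin(th)*d[1],np.sin(th)*d[0]-np.cos(th)*d[1],-d[2]],4))
    if yaw is not None: print('turn rad',round(float(-np.radians((yaw-o['tcp_rot'][2]+180)%360-180)),3))
E
python3 -c "
from m import *
st([.516,.038,.36])"
```

```text
t 2.8 p [0.5158 0.037  0.3612] rpy [ 1.8000e+02 -1.0000e-02 -1.6034e+02] q [  4.1   5.8  26.  110.2   0.  -15.6] F [1.  0.8 0.5] T [ 0.03 -0.03  0.05] open 0.0852 g 0.0
tool shift [-0.0005  0.0009  0.0012]
```

Call:
{"op": "play_rows", "data": {"steps": [[[0,0.001,0,-0.125],[0,0,0,-0.125],[0,0,0,-0.125],[0,0,0,-0.125],[0,0,0,-0.125]]]}}

```text
time: 3.22
ee_pos: [0.5154, 0.0381, 0.3613]
tcp_rot: [180.0, -0.0, -124.5]
wrist_force: [0.1, -0.3, 0.6]
opening: 0.0847
grasp_force: 0.0
```

Call:
{"op": "play_rows", "data": {"steps": [[[0,0,0,-0.125],[0,0,0,-0.125],[0,0,0,-0.125],[0,0,0,-0.125],[0,0,0,-0.125]]]}}

```text
time: 3.63
ee_pos: [0.5154, 0.0381, 0.3613]
tcp_rot: [180.0, -0.0, -88.7]
wrist_force: [-0.1, -0.7, -0.5]
opening: 0.0849
grasp_force: 0.0
```

Call:
{"op": "play_rows", "data": {"steps": [[[0,0,0,-0.125],[0,0,0,-0.125],[0,0,0,-0.125],[0,0,0,-0.125],[0,0,0,-0.125]]]}}

```text
time: 4.05
ee_pos: [0.5154, 0.0381, 0.3613]
tcp_rot: [180.0, -0.0, -52.9]
wrist_force: [-0.1, -0.1, 0.9]
opening: 0.0848
grasp_force: 0.0
```

Call:
{"op": "play_rows", "data": {"steps": [[[0,0,0,-0.125],[0,0,0,-0.125],[0,0,0,-0.125],[0,0,0,-0.125],[0,0,0,-0.125]]]}}

```text
time: 4.47
ee_pos: [0.5154, 0.0381, 0.3613]
tcp_rot: [180.0, 0.0, -17.1]
wrist_force: [0.0, 1.8, -0.8]
opening: 0.0851
grasp_force: 0.0
```

Call:
{"op": "play_rows", "data": {"steps": [[[0,0,0.01,-0.125],[0,0,0.015,-0.05],[0,0,0.015,0],[0,0,0.015,0],[0,0,0.01,0]]]}}

```text
time: 4.88
ee_pos: [0.5152, 0.0381, 0.2948]
tcp_rot: [180.0, 0.1, -7.4]
wrist_force: [-0.2, 0.3, -0.4]
opening: 0.085
grasp_force: 0.0
```

Run:
```python
from m import *
st([.516,.038,.245])
c=cam('top');s=cam('scene')
cv2.imwrite('pics/z2.png',np.hstack([cv2.resize(c['img'][215:315,235:360],(400,320),interpolation=2),cv2.resize(s['img'][125:225,270:395],(400,320),interpolation=2)]))
```

```text
t 4.88 p [0.5152 0.0381 0.2948] rpy [ 1.7999e+02  7.0000e-02 -7.4100e+00] q [   4.2    2.4   14.5  102.2   -0.  -168.4] F [-0.2  0.3 -0.4] T [-0.02 -0.02  0.  ] open 0.085 g 0.0
tool shift [ 0.0008 -0.      0.0498]
```

View pics/z2.png

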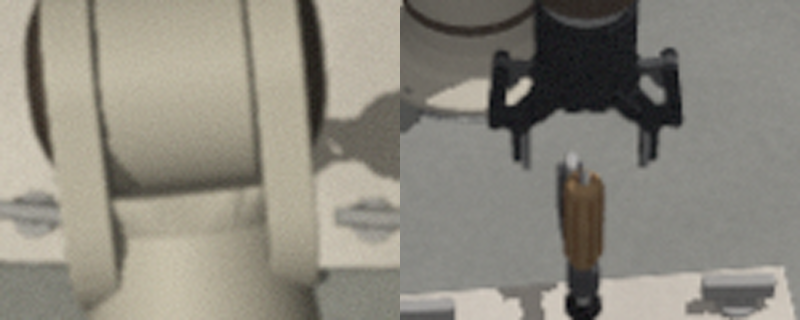

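The fingers straddle the handle: fingers at about 515 and 645 in the crop, handle at 585. Next I descend and grip.

Call:
{"op": "play_rows", "data": {"steps": [[[0,0,0.01,0],[0,0,0.01,0],[0,0,0.01,0],[0,0,0.01,0],[0,0,0.009,0]]]}}

```text
time: 5.4
ee_pos: [0.5156, 0.0381, 0.2472]
tcp_rot: [-180.0, -0.0, -7.4]
wrist_force: [-0.4, -0.5, -0.2]
opening: 0.0846
grasp_force: 0.0
```

Call:
{"op": "play_rows", "data": {"steps": [[[0,0,0,0],[0,0,0,0],[0,0,0,0],[0,0,0,0],[0,0,0,0]]], "gripper": 0.0, "squeeze": 40}}

```text
time: 5.82
ee_pos: [0.5156, 0.038, 0.2479]
tcp_rot: [180.0, -0.1, -7.4]
wrist_force: [0.9, -1.2, 1.8]
opening: 0.0292
grasp_force: 39.8
```

Call:
{"op": "play_rows", "data": {"steps": [[[0,0,0,0],[0,0,0,0],[0,0,0,0],[0,0,0,0],[0,0,0,0]]]}}

```text
time: 6.23
ee_pos: [0.5156, 0.038, 0.2475]
tcp_rot: [180.0, -0.0, -7.4]
wrist_force: [1.0, -1.5, 2.1]
opening: 0.0295
grasp_force: 39.8
```

Call:
{"op": "play_rows", "data": {"steps": [[[0,0,0.001,0],[0,0,0.002,0],[0,0,0.002,0],[0,0,0.002,0],[0,0,0.002,0]]]}}

```text
time: 6.65
ee_pos: [0.5155, 0.038, 0.238]
tcp_rot: [180.0, -0.0, -7.4]
wrist_force: [2.4, -2.2, 3.4]
opening: 0.0289
grasp_force: 39.9
```

Call:
{"op": "play_rows", "data": {"steps": [[[0,0,0.002,0],[0,0,0.002,0],[0,0,0.002,0],[0,0,0.002,0],[0,0,0.002,0]]]}}

```text
time: 7.07
ee_pos: [0.5155, 0.0381, 0.2281]
tcp_rot: [180.0, -0.0, -7.4]
wrist_force: [1.9, -2.0, 3.3]
opening: 0.0291
grasp_force: 39.9
```

Call:
{"op": "play_rows", "data": {"steps": [[[0,0,0.001,0],[0,0,0.001,0],[0,0,0.001,0],[0,0,0.001,0],[0,0,0.001,0]]]}}

```text
time: 7.48
ee_pos: [0.5154, 0.0381, 0.2232]
tcp_rot: [180.0, -0.0, -7.4]
wrist_force: [2.7, -1.1, 2.4]
opening: 0.029
grasp_force: 39.9
```

Call:
{"op": "play_rows", "data": {"steps": [[[0,0,0.001,0],[0,0,0.001,0],[0,0,0.001,0],[0,0,0.001,0],[0,0,0.001,0]]]}}

```text
time: 7.9
ee_pos: [0.5154, 0.0381, 0.2182]
tcp_rot: [-180.0, 0.0, -7.4]
wrist_force: [2.3, -1.6, 2.9]
opening: 0.029
grasp_force: 39.9
```

Call:
{"op": "play_rows", "data": {"steps": [[[0,0,0.0006,0],[0,0,0.0006,0],[0,0,0.0006,0],[0,0,0.0006,0],[0,0,0.0006,0]]]}}

```text
time: 8.32
ee_pos: [0.5154, 0.0381, 0.2152]
tcp_rot: [180.0, -0.0, -7.4]
wrist_force: [2.2, -0.3, 2.4]
opening: 0.0293
grasp_force: 39.9
```

Call:
{"op": "play_rows", "data": {"steps": [[[0,0,0.0006,0],[0,0,0.0006,0],[0,0,0.0006,0],[0,0,0.0006,0],[0,0,0.0006,0]]]}}

```text
time: 8.73
ee_pos: [0.5154, 0.0381, 0.2122]
tcp_rot: [180.0, -0.0, -7.4]
wrist_force: [2.5, -0.3, 2.2]
opening: 0.0291
grasp_force: 39.9
```

Call:
{"op": "play_rows", "data": {"steps": [[[0,0,0.0006,0],[0,0,0.0006,0],[0,0,0.0006,0],[0,0,0.0006,0],[0,0,0.0006,0]]]}}

```text
time: 9.15
ee_pos: [0.5154, 0.0381, 0.2092]
tcp_rot: [180.0, -0.0, -7.4]
wrist_force: [2.4, -1.5, 2.2]
opening: 0.0291
grasp_force: 39.9
```

Call:
{"op": "play_rows", "data": {"steps": [[[0,0,0.0005,0],[0,0,0.0005,0],[0,0,0.0005,0],[0,0,0.0005,0],[0,0,0,0]]]}}

```text
time: 9.57
ee_pos: [0.5154, 0.0381, 0.2073]
tcp_rot: [-180.0, -0.0, -7.4]
wrist_force: [1.6, -2.0, 3.5]
opening: 0.0292
grasp_force: 39.9
```

Call:
{"op": "play_rows", "data": {"steps": [[[0,0,0.0005,0],[0,0,0.0005,0],[0,0,0.0005,0],[0,0,0.0005,0],[0,0,0,0]]]}}

```text
time: 9.98
ee_pos: [0.5156, 0.0381, 0.2059]
tcp_rot: [-180.0, -0.1, -7.4]
wrist_force: [1.3, -1.4, 6.7]
opening: 0.0288
grasp_force: 40.4
```

Call:
{"op": "play_rows", "data": {"steps": [[[0,0,0.0005,0],[0,0,0.0005,0],[0,0,0.0005,0],[0,0,0.0005,0],[0,0,0,0]]]}}

```text
time: 10.4
ee_pos: [0.5156, 0.0381, 0.2043]
tcp_rot: [-180.0, -0.1, -7.4]
wrist_force: [1.2, -1.4, 9.9]
opening: 0.0293
grasp_force: 40.6
```

Run:
```python
from m import *
st()
s=cam('scene')
cv2.imwrite('pics/z3.png',cv2.resize(s['img'][140:300,230:430],(800,600)[:1]+(600,),interpolation=2))
```

```text
t 10.4 p [0.5156 0.0381 0.2043] rpy [-1.7998e+02 -9.0000e-02 -7.4100e+00] q [ 4.200e+00 -1.000e-01  1.800e+00  9.180e+01 -0.000e+00 -1.684e+02] F [ 1.2 -1.4  9.9] T [-0.43 -0.14  0.04] open 0.0293 g 40.63970446586609
```

View pics/z3.png

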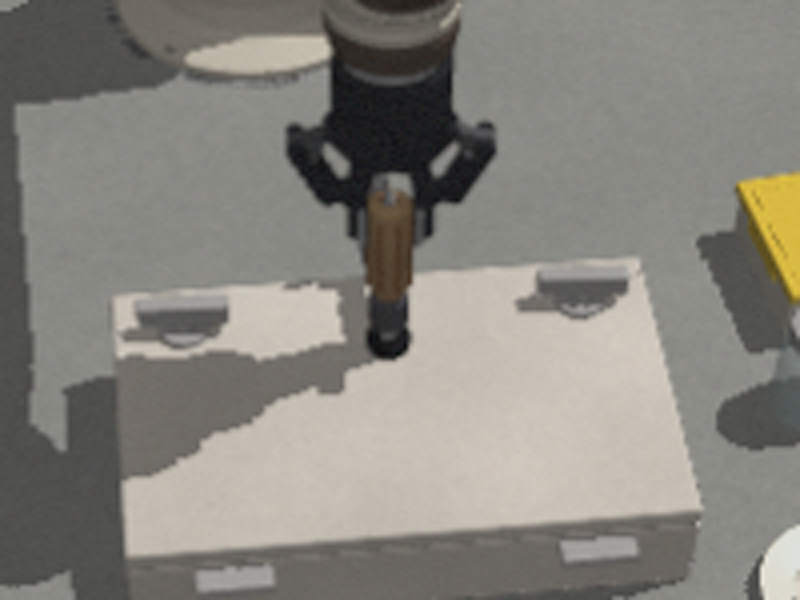

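The pad is seated on the flap at (388,340) in the crop and the force is rising. Tightening now.

Call:
{"op": "play_rows", "data": {"steps": [[[0,0,0.0001,0.125],[0,0,0.0001,0.125],[0,0,0.0001,0.125],[0,0,0.0001,0.125],[0,0,0.0001,0.125]]]}}

```text
time: 10.87
ee_pos: [0.5158, 0.0383, 0.2039]
tcp_rot: [-179.9, -0.1, -43.6]
wrist_force: [2.2, -0.9, 9.6]
opening: 0.0293
grasp_force: 40.6
```

Call:
{"op": "play_rows", "data": {"steps": [[[0,0,0.0001,0.125],[0,0,0.0001,0.125],[0,0,0.0001,0.125],[0,0,0.0001,0.125],[0,0,0.0001,0.125]]]}}

```text
time: 11.28
ee_pos: [0.5163, 0.0384, 0.2035]
tcp_rot: [-179.8, 0.0, -79.4]
wrist_force: [4.3, 0.4, 8.6]
opening: 0.0293
grasp_force: 40.6
```

```bash
python3 -c "
from m import *
st()"
```

```text
t 11.28 p [0.5163 0.0384 0.2035] rpy [-1.7982e+02  1.0000e-02 -7.9370e+01] q [  4.2  -0.1   1.7  91.7   0.  -96.4] F [4.3 0.4 8.6] T [-0.08 -0.97  0.14] open 0.0293 g 40.56093871593475
```

Call:
{"op": "play_rows", "data": {"steps": [[[0,0,0.0001,0.125],[0,0,0.0001,0.125],[0,0,0.0001,0.125],[0,0,0.0001,0.125],[0,0,0.0001,0.125]]]}}

```text
time: 11.7
ee_pos: [0.5167, 0.0382, 0.2032]
tcp_rot: [-179.8, 0.1, -115.2]
wrist_force: [6.2, -1.2, 9.9]
opening: 0.029
grasp_force: 40.5
```

Call:
{"op": "play_rows", "data": {"steps": [[[0,0,0.0001,0.125],[0,0,0.0001,0.125],[0,0,0.0001,0.125],[0,0,0.0001,0.125],[0,0,0.0001,0.125]]]}}

```text
time: 12.12
ee_pos: [0.5169, 0.0379, 0.2028]
tcp_rot: [-179.8, 0.2, -151.0]
wrist_force: [7.7, -2.3, 9.7]
opening: 0.0293
grasp_force: 40.6
```

```bash
python3 -c "
from m import *
st()"
```

```text
t 12.12 p [0.5169 0.0379 0.2028] rpy [-179.84    0.22 -151.01] q [  4.2  -0.2   1.6  91.5  -0.  -24.8] F [ 7.7 -2.3  9.7] T [-0.88 -1.54  0.1 ] open 0.0293 g 40.603042244911194
```

Call:
{"op": "play_rows", "data": {"steps": [[[0,0,0,0.125],[0,0,0,0.125],[0,0,0,0.125],[0,0,0,0.125],[0,0,0,0.125]]]}}

```text
time: 12.53
ee_pos: [0.5167, 0.0377, 0.2027]
tcp_rot: [-180.0, 0.2, 173.2]
wrist_force: [5.8, -4.2, 10.0]
opening: 0.0289
grasp_force: 40.5
```

Call:
{"op": "play_rows", "data": {"steps": [[[0,0,0,0.125],[0,0,0,0.125],[0,0,0,0.125],[0,0,0,0.125],[0,0,0,0.125]]]}}

```text
time: 12.95
ee_pos: [0.5163, 0.0377, 0.2023]
tcp_rot: [179.9, 0.2, 137.4]
wrist_force: [3.9, -2.3, 7.8]
opening: 0.0291
grasp_force: 40.4
```

```bash
python3 -c "
from m import *
st()"
```

```text
t 12.95 p [0.5163 0.0377 0.2023] rpy [1.7992e+02 1.6000e-01 1.3736e+02] q [ 4.2 -0.1  1.6 91.5 -0.1 46.8] F [ 3.9 -2.3  7.8] T [-0.93 -1.09  0.14] open 0.0291 g 40.39756000041962
```

Call:
{"op": "play_rows", "data": {"steps": [[[0,0,0,0.125],[0,0,0,0.125],[0,0,0,0.125],[0,0,0,0.125],[0,0,0,0.125]]]}}

```text
time: 13.37
ee_pos: [0.516, 0.0377, 0.2018]
tcp_rot: [179.9, 0.1, 101.5]
wrist_force: [3.4, -3.9, 4.9]
opening: 0.0293
grasp_force: 40.5
```

Call:
{"op": "play_rows", "data": {"steps": [[[0,0,0,0.125],[0,0,0,0.125],[0,0,0,0.125],[0,0,0,0.125],[0,0,0,0.125]]]}}

```text
time: 13.78
ee_pos: [0.5155, 0.0376, 0.2013]
tcp_rot: [180.0, 0.1, 65.7]
wrist_force: [0.7, -4.7, 3.2]
opening: 0.029
grasp_force: 40.7
```

Call:
{"op": "play_rows", "data": {"steps": [[[0,0,0,0.125],[0,0,0,0.125],[0,0,0,0.125],[0,0,0,0.125],[0,0,0,0]]]}}

```text
time: 14.2
ee_pos: [0.5151, 0.0377, 0.2012]
tcp_rot: [180.0, 0.1, 37.1]
wrist_force: [-0.5, -3.8, 3.8]
opening: 0.0291
grasp_force: 40.6
```

```bash
python3 -c "
from m import *
st()"
```

```text
t 14.2 p [0.5151 0.0377 0.2012] rpy [1.7998e+02 6.0000e-02 3.7110e+01] q [ 4.200e+00 -1.000e-01  1.500e+00  9.160e+01 -0.000e+00  1.471e+02] F [-0.5 -3.8  3.8] T [-1.05 -0.38 -0.1 ] open 0.0291 g 40.55608034133911
```

Call:
{"op": "play_rows", "data": {"steps": [[[0,0,0,0],[0,0,0,0],[0,0,0,0],[0,0,0,0],[0,0,0,0]]], "gripper": 0.07}}

```text
time: 14.62
ee_pos: [0.5153, 0.0383, 0.2011]
tcp_rot: [-180.0, 0.0, 37.5]
wrist_force: [0.6, -0.0, 0.1]
opening: 0.0697
grasp_force: 0.0
```

Call:
{"op": "play_rows", "data": {"steps": [[[0,0,0,-0.125],[0,0,0,-0.125],[0,0,0,-0.125],[0,0,0,-0.125],[0,0,0,-0.125]]]}}

```text
time: 15.03
ee_pos: [0.5154, 0.0382, 0.2012]
tcp_rot: [-180.0, -0.0, 73.7]
wrist_force: [-0.2, -0.0, -0.7]
opening: 0.0696
grasp_force: 0.0
```

Call:
{"op": "play_rows", "data": {"steps": [[[0,0,0,-0.125],[0,0,0,-0.125],[0,0,0,-0.125],[0,0,0,-0.125],[0,0,0,-0.125]]]}}

```text
time: 15.45
ee_pos: [0.5154, 0.0382, 0.2012]
tcp_rot: [-180.0, -0.0, 109.5]
wrist_force: [0.1, -0.1, -0.3]
opening: 0.0703
grasp_force: 0.0
```

Run:
```python
from m import *
st()
s=cam('scene')
cv2.imwrite('pics/z4.png',cv2.resize(s['img'][180:300,240:420],(800,533),interpolation=2))
```

```text
t 15.45 p [0.5154 0.0382 0.2012] rpy [-1.7999e+02 -1.0000e-02  1.0949e+02] q [ 4.2 -0.1  1.5 91.6  0.  74.7] F [ 0.1 -0.1 -0.3] T [0.06 0.02 0.01] open 0.0703 g 0.0
```

View pics/z4.png

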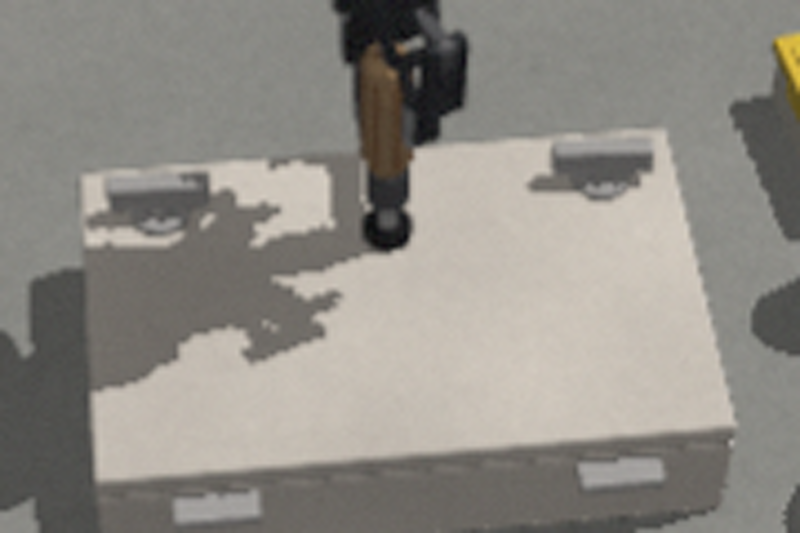

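The pad is on the flap at (388,228) and the handle leans slightly, so the jaw is tilted. I'll add a little more turn for margin.

Call:
{"op": "play_rows", "data": {"steps": [[[0,0,0,0],[0,0,0,0],[0,0,0,0],[0,0,0,0],[0,0,0,0]]], "gripper": 0.0}}

```text
time: 15.92
ee_pos: [0.5152, 0.0381, 0.2013]
tcp_rot: [-180.0, -0.0, 109.0]
wrist_force: [-2.3, 0.9, 0.8]
opening: 0.0291
grasp_force: 39.1
```

Call:
{"op": "play_rows", "data": {"steps": [[[0,0,0,0.125],[0,0,0,0.125],[0,0,0,0.125],[0,0,0,0.125],[0,0,0,0.125]]]}}

```text
time: 16.33
ee_pos: [0.5154, 0.0382, 0.2009]
tcp_rot: [-180.0, -0.0, 72.9]
wrist_force: [-0.3, -0.8, -2.9]
opening: 0.0292
grasp_force: 39.7
```

Call:
{"op": "play_rows", "data": {"steps": [[[0,0,0,0.12],[0,0,0,0.05],[0,0,0,0],[0,0,0,0],[0,0,0,0]]]}}

```text
time: 16.75
ee_pos: [0.5153, 0.0381, 0.2009]
tcp_rot: [-180.0, 0.0, 63.6]
wrist_force: [-0.0, 1.5, -5.0]
opening: 0.029
grasp_force: 39.6
```

```bash
python3 -c "
from m import *
st()"
```

```text
t 16.75 p [0.5153 0.0381 0.2009] rpy [-1.7997e+02  1.0000e-02  6.3620e+01] q [ 4.200e+00 -1.000e-01  1.500e+00  9.160e+01  0.000e+00  1.206e+02] F [-0.   1.5 -5. ] T [ 0.25 -0.27 -0.  ] open 0.029 g 39.6305376291275
```

Call:
{"op": "play_rows", "data": {"steps": [[[0,0,0,0],[0,0,0,0],[0,0,0,0],[0,0,0,0],[0,0,0,0]]], "gripper": 0.08}}

```text
time: 17.17
ee_pos: [0.5156, 0.038, 0.2015]
tcp_rot: [180.0, -0.0, 63.5]
wrist_force: [0.3, 0.7, 0.1]
opening: 0.0802
grasp_force: 0.0
```

Call:
{"op": "play_rows", "data": {"steps": [[[0,0,-0.01,0],[0,0,-0.02,0],[0,0,-0.03,0],[0,0,-0.03,0],[0,0,-0.03,0]]]}}

```text
time: 17.58
ee_pos: [0.515, 0.038, 0.3234]
tcp_rot: [180.0, -0.0, 63.5]
wrist_force: [1.3, -0.3, 0.7]
opening: 0.08
grasp_force: 0.0
```

```bash
cat > cab.py <<'E'
from m import *
C=np.array([.5663,.0375]);yaw=np.radians(-2.6)
def cab(x,y): return C+np.array([np.cos(yaw)*x-np.sin(yaw)*y,np.sin(yaw)*x+np.cos(yaw)*y])
E
python3 - <<'E'
from cab import *
st()
c=cam('top');s=cam('scene')
for y in(.14,-.14):
    P=[*cab(-.08,y),.12];print(P,'proj',proj(c,P).round(1),proj(s,P).round(1))
u=((297.5,265.5));
# handle top now in both views
cv2.imwrite('pics/z5.png',np.hstack([cv2.resize(c['img'][260:310,225:375],(400,133),interpolation=2),cv2.resize(s['img'][185:235,255:405],(400,133),interpolation=2)]))
E
```

```text
t 17.58 p [0.515  0.038  0.3234] rpy [ 1.7997e+02 -1.0000e-02  6.3530e+01] q [  4.2   3.5  19.  105.5  -0.  120.7] F [ 1.3 -0.3  0.7] T [-0.02 -0.07 -0.02] open 0.08 g 0.0
[np.float64(0.49273317275483836), np.float64(0.1809849188210404), 0.12] proj [[243.3 281.1]] [[376.7 212.2]]
[np.float64(0.4800315360786473), np.float64(-0.09872684072035975), 0.12] proj [[351.  283.1]] [[276.4 220.1]]
```

View pics/z5.png

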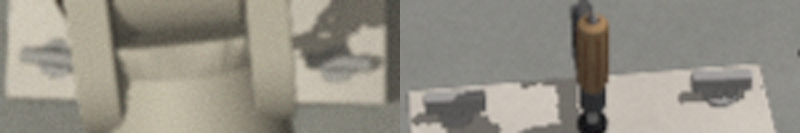

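The jaw holds with the hand off. Latches are at (50,57) and (345,62) in the top crop, matching the predicted positions. Left latch first.

Call:
{"op": "play_rows", "data": {"steps": [[[0,0,0,-0.125],[0,0,0,-0.125],[0,0,0,-0.125],[0,0,0,-0.125],[0,0,0,-0.125]]], "gripper": 0.06}}

```text
time: 18.1
ee_pos: [0.5153, 0.0381, 0.3214]
tcp_rot: [-180.0, -0.0, 99.7]
wrist_force: [0.3, -0.7, 0.2]
opening: 0.0596
grasp_force: 0.0
```

Call:
{"op": "play_rows", "data": {"steps": [[[0,0,0,-0.125],[0,0,0,-0.125],[0,0,0,-0.125],[0,0,0,-0.125],[0,0,0,-0.125]]]}}

```text
time: 18.52
ee_pos: [0.5154, 0.0381, 0.3214]
tcp_rot: [-180.0, -0.0, 135.5]
wrist_force: [0.6, 0.1, 0.6]
opening: 0.0601
grasp_force: 0.0
```

Call:
{"op": "play_rows", "data": {"steps": [[[0,0,0,-0.125],[0,0,0,-0.125],[0,0,0,-0.125],[0,0,0,-0.125],[0,0,0,-0.125]]]}}

```text
time: 18.93
ee_pos: [0.5153, 0.0381, 0.3214]
tcp_rot: [-180.0, -0.0, 171.3]
wrist_force: [0.7, -0.1, 0.4]
opening: 0.06
grasp_force: 0.0
```

Call:
{"op": "play_rows", "data": {"steps": [[[0,0,0,-0.125],[0,0,0,-0.125],[0,0,0,-0.125],[0,0,0,-0.125],[0,0,0,-0.125]]]}}

```text
time: 19.35
ee_pos: [0.5153, 0.038, 0.3214]
tcp_rot: [-180.0, -0.0, -152.9]
wrist_force: [-0.1, 0.4, -0.1]
opening: 0.0599
grasp_force: 0.0
```

Call:
{"op": "play_rows", "data": {"steps": [[[0,0,0,-0.125],[0,0,0,-0.125],[0,0,0,-0.125],[0,0,0,-0.125],[0,0,0,-0.125]]]}}

```text
time: 19.77
ee_pos: [0.5153, 0.0381, 0.3214]
tcp_rot: [180.0, -0.0, -117.1]
wrist_force: [-0.5, 0.0, 1.0]
opening: 0.06
grasp_force: 0.0
```

Call:
{"op": "play_rows", "data": {"steps": [[[0,0,0,-0.11],[0,0,0,-0.11],[0,0,0,-0.11],[0,0,0,-0.11],[0,0,0,0]]]}}

```text
time: 20.18
ee_pos: [0.5153, 0.0381, 0.3214]
tcp_rot: [180.0, -0.0, -91.9]
wrist_force: [-0.2, -0.1, 0.1]
opening: 0.0601
grasp_force: 0.0
```

```bash
python3 -c "
from m import *
st([.493,.179,.2],-92.6)"
```

```text
t 20.18 p [0.5153 0.0381 0.3214] rpy [180.    -0.   -91.93] q [  4.2   3.5  18.8 105.3  -0.  -83.9] F [-0.2 -0.1  0.1] T [-0.01 -0.05  0.03] open 0.0601 g 0.0
tool shift [-0.1401  0.0271  0.1214]
turn rad 0.012
```

Call:
{"op": "play_rows", "data": {"steps": [[[-0.028,0.0054,0,0.012],[-0.028,0.0054,0,0],[-0.028,0.0054,0,0],[-0.028,0.0054,0,0],[-0.028,0.0054,0,0]]]}}

```text
time: 20.6
ee_pos: [0.4948, 0.1804, 0.3214]
tcp_rot: [-180.0, -0.0, -93.2]
wrist_force: [0.9, -0.8, -0.4]
opening: 0.06
grasp_force: 0.0
```

Call:
{"op": "play_rows", "data": {"steps": [[[0,0,0.03,0],[0,0,0.035,0],[0,0,0.035,0],[0,0,0.025,0],[0,0,0.005,0]]]}}

```text
time: 21.02
ee_pos: [0.4934, 0.1787, 0.1867]
tcp_rot: [179.7, -0.1, -93.1]
wrist_force: [-1.2, -0.4, 0.3]
opening: 0.0603
grasp_force: 0.0
```

Run:
```python
from m import *
st([.493,.179,.102],-92.6)
s=cam('scene')
cv2.imwrite('pics/z6.png',cv2.resize(s['img'][130:250,310:470],(640,480),interpolation=2))
```

```text
t 21.02 p [0.4934 0.1787 0.1867] rpy [ 1.7967e+02 -1.4000e-01 -9.3090e+01] q [ 19.9   1.2   1.2  90.4  -0.  -67. ] F [-1.2 -0.4  0.3] T [-0.07  0.   -0.03] open 0.0603 g 0.0
tool shift [-0.0003  0.0004  0.0847]
turn rad -0.009
```

View pics/z6.png

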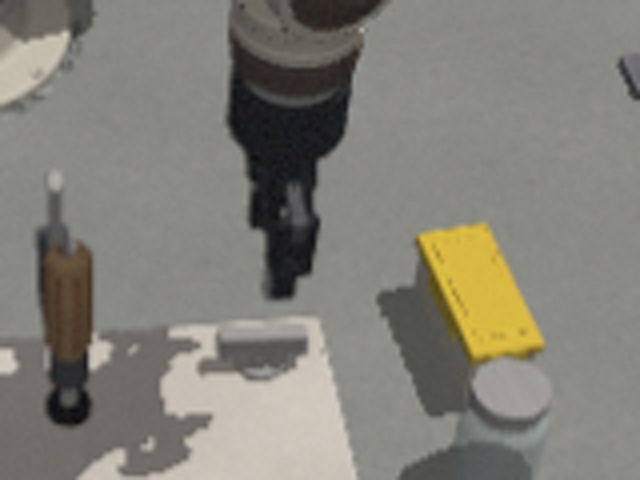

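The tool is centred above the left latch, which is at (262,340) in the crop. Descend, grip and turn.

Call:
{"op": "play_rows", "data": {"steps": [[[0,0,0.02,0],[0,0,0.02,0],[0,0,0.02,0],[0,0,0.02,0],[0,0,0.009,0]]]}}

```text
time: 21.48
ee_pos: [0.4954, 0.1792, 0.1021]
tcp_rot: [180.0, -0.0, -93.0]
wrist_force: [0.1, -1.3, -0.3]
opening: 0.0599
grasp_force: 0.0
```

Call:
{"op": "play_rows", "data": {"steps": [[[0,0,0,0],[0,0,0,0],[0,0,0,0],[0,0,0,0],[0,0,0,0]]], "gripper": 0.0, "squeeze": 30}}

```text
time: 21.9
ee_pos: [0.4935, 0.1792, 0.1037]
tcp_rot: [179.8, 0.0, -92.9]
wrist_force: [-14.1, -0.7, 6.4]
opening: 0.0134
grasp_force: 32.5
```

```bash
python3 -c "
from m import *
st([.493,.179,.102],-92.6)"
```

```text
t 21.9 p [0.4935 0.1792 0.1037] rpy [ 1.7982e+02  1.0000e-02 -9.2900e+01] q [ 19.9   1.1  -8.   81.    0.1 -67.2] F [-14.1  -0.7   6.4] T [-0.18  2.53 -0.11] open 0.0134 g 32.45731830596924
tool shift [0.0002 0.0004 0.0017]
turn rad -0.005
```

Call:
{"op": "play_rows", "data": {"steps": [[[0,0.001,0,0],[0,0.001,0,0],[0,0,0,0.1],[0,0,0,0.1],[0,0,0,0.1]]]}}

```text
time: 22.32
ee_pos: [0.4935, 0.1792, 0.1039]
tcp_rot: [-179.9, 0.0, -110.4]
wrist_force: [-2.6, -2.3, 4.5]
opening: 0.0132
grasp_force: 32.0
```

```bash
python3 -c "
from m import *
st()"
```

```text
t 22.32 p [0.4935 0.1792 0.1039] rpy [-1.7992e+02  2.0000e-02 -1.1039e+02] q [ 20.    0.9  -8.3  80.8  -0.  -49.6] F [-2.6 -2.3  4.5] T [-0.64  0.52  0.04] open 0.0132 g 32.02680051326752
```

Call:
{"op": "play_rows", "data": {"steps": [[[0,0,0,0.12],[0,0,0,0.12],[0,0,0,0.12],[0,0,0,0.12],[0,0,0,0.12]]]}}

```text
time: 22.73
ee_pos: [0.4937, 0.1789, 0.1039]
tcp_rot: [-179.9, 0.1, -144.8]
wrist_force: [-1.2, -5.6, 3.8]
opening: 0.013
grasp_force: 32.0
```

Call:
{"op": "play_rows", "data": {"steps": [[[0,0,0,0.12],[0,0,0,0.12],[0,0,0,0.12],[0,0,0,0.12],[0,0,0,0.12]]]}}

```text
time: 23.15
ee_pos: [0.4937, 0.1784, 0.1036]
tcp_rot: [-179.9, 0.1, -179.2]
wrist_force: [-0.8, -6.5, 2.0]
opening: 0.0129
grasp_force: 31.8
```

Call:
{"op": "play_rows", "data": {"steps": [[[0,0,0,0.06],[0,0,0,0.03],[0,0,0,0],[0,0,0,0],[0,0,0,0]]]}}

```text
time: 23.57
ee_pos: [0.4937, 0.1785, 0.1037]
tcp_rot: [-179.9, 0.1, 176.0]
wrist_force: [-1.6, -6.0, 3.0]
opening: 0.0134
grasp_force: 32.7
```

```bash
python3 -c "
from m import *
st()"
```

```text
t 23.57 p [0.4937 0.1785 0.1037] rpy [-1.7991e+02  1.0000e-01  1.7599e+02] q [19.9  0.9 -8.3 80.8 -0.1 24. ] F [-1.6 -6.   3. ] T [-1.41  0.25  0.52] open 0.0134 g 32.69823968410492
```

Call:
{"op": "play_rows", "data": {"steps": [[[0,0,0,0],[0,0,0,0],[0,0,0,0],[0,0,0,0],[0,0,0,0]]], "gripper": 0.06}}

```text
time: 23.98
ee_pos: [0.4933, 0.1794, 0.1025]
tcp_rot: [180.0, 0.0, 176.0]
wrist_force: [0.8, 0.1, 0.0]
opening: 0.0601
grasp_force: 0.0
```

Call:
{"op": "play_rows", "data": {"steps": [[[0,0,-0.02,0],[0,0,-0.04,0],[0,0,-0.04,0],[0,0,-0.04,0],[0,0,-0.04,0]]]}}

```text
time: 24.4
ee_pos: [0.4928, 0.1793, 0.2842]
tcp_rot: [180.0, 0.0, 176.0]
wrist_force: [0.7, -0.3, 0.4]
opening: 0.0601
grasp_force: 0.0
```

Call:
{"op": "play_rows", "data": {"steps": [[[0,0,-0.02,0],[-0.001,-0.03,0,0],[-0.001,-0.03,0,0],[-0.001,-0.03,0,0],[-0.001,-0.03,0,0]]]}}

```text
time: 24.82
ee_pos: [0.4887, 0.0583, 0.3024]
tcp_rot: [180.0, 0.0, 176.0]
wrist_force: [0.8, -0.2, 0.6]
opening: 0.0602
grasp_force: 0.0
```

Call:
{"op": "play_rows", "data": {"steps": [[[0,-0.03,0,0],[0,-0.03,0,0],[0,-0.03,0,0],[-0.001,-0.03,0,0],[-0.001,-0.03,0,0]]]}}

```text
time: 25.23
ee_pos: [0.48, -0.0918, 0.3025]
tcp_rot: [180.0, 0.0, 176.0]
wrist_force: [-0.0, 0.8, 0.3]
opening: 0.0599
grasp_force: 0.0
```

Call:
{"op": "play_rows", "data": {"steps": [[[0,-0.01,0,-0.11],[0,0,0,-0.12],[0,0,0,-0.12],[0,0,0,-0.12],[0,0,0,-0.12]]]}}

```text
time: 25.65
ee_pos: [0.4797, -0.1006, 0.3023]
tcp_rot: [180.0, 0.0, -149.9]
wrist_force: [-0.7, 0.4, 0.5]
opening: 0.0604
grasp_force: 0.0
```

Call:
{"op": "play_rows", "data": {"steps": [[[0,0,0,-0.12],[0,0,0,-0.12],[0,0,0,-0.12],[0,0,0,-0.12],[0,0,0,-0.12]]]}}

```text
time: 26.07
ee_pos: [0.4797, -0.1004, 0.3023]
tcp_rot: [-180.0, 0.0, -115.5]
wrist_force: [-0.3, 0.1, 0.5]
opening: 0.0601
grasp_force: 0.0
```

Call:
{"op": "play_rows", "data": {"steps": [[[0,0,0,-0.12],[0,0,0,-0.12],[0,0,0,-0.12],[0,0,0,0],[0,0,0,0]]]}}

```text
time: 26.48
ee_pos: [0.4797, -0.1004, 0.3023]
tcp_rot: [-180.0, 0.0, -95.4]
wrist_force: [0.2, 0.3, -0.1]
opening: 0.0598
grasp_force: 0.0
```

```bash
python3 -c "
from m import *
st([.481,-.101,.102],-92.6)"
```

```text
t 26.48 p [ 0.4797 -0.1004  0.3023] rpy [-180.      0.    -95.41] q [-11.8  -1.   12.  103.    0.  -96.4] F [ 0.2  0.3 -0.1] T [ 0.01  0.04 -0.03] open 0.0598 g 0.0
tool shift [ 0.0005 -0.0014  0.2003]
turn rad -0.049
```

Call:
{"op": "play_rows", "data": {"steps": [[[0,-0.001,0.03,-0.049],[0,0,0.04,0],[0,0,0.03,0],[0,0,0.02,0],[0,0,0.01,0]]]}}

```text
time: 26.9
ee_pos: [0.4795, -0.1002, 0.1692]
tcp_rot: [179.8, 0.0, -92.6]
wrist_force: [0.4, 0.3, -0.4]
opening: 0.0601
grasp_force: 0.0
```

Call:
{"op": "play_rows", "data": {"steps": [[[0,0,0.02,0],[0,0,0.02,0],[0,0,0.015,0],[0,0,0.01,0],[0,0,0.004,0]]]}}

```text
time: 27.32
ee_pos: [0.4804, -0.1005, 0.1025]
tcp_rot: [179.9, 0.0, -92.5]
wrist_force: [-0.4, -0.0, 0.5]
opening: 0.06
grasp_force: 0.0
```

Call:
{"op": "play_rows", "data": {"steps": [[[0,0,0,0],[0,0,0,0],[0,0,0,0],[0,0,0,0],[0,0,0,0]]], "gripper": 0.0}}

```text
time: 27.73
ee_pos: [0.4806, -0.1007, 0.1043]
tcp_rot: [-180.0, -0.0, -92.4]
wrist_force: [-4.1, -0.9, 5.1]
opening: 0.0133
grasp_force: 32.5
```

```bash
python3 -c "
from m import *
st()"
```

```text
t 27.73 p [ 0.4806 -0.1007  0.1043] rpy [-1.7997e+02 -3.0000e-02 -9.2410e+01] q [-11.8  -3.7 -12.7  81.   -0.  -99.4] F [-4.1 -0.9  5.1] T [-0.08  0.84 -0.07] open 0.0133 g 32.5007826089859
```

Call:
{"op": "play_rows", "data": {"steps": [[[0,0,0,0.12],[0,0,0,0.12],[0,0,0,0.12],[0,0,0,0.12],[0,0,0,0.12]]]}}

```text
time: 28.15
ee_pos: [0.4809, -0.1008, 0.1043]
tcp_rot: [-179.9, -0.0, -127.1]
wrist_force: [-2.6, -1.7, 5.1]
opening: 0.0134
grasp_force: 32.0
```

Call:
{"op": "play_rows", "data": {"steps": [[[0,0,0,0.12],[0,0,0,0.12],[0,0,0,0.12],[0,0,0,0.12],[0,0,0,0.12]]]}}

```text
time: 28.57
ee_pos: [0.4812, -0.101, 0.1044]
tcp_rot: [-179.9, 0.1, -161.5]
wrist_force: [-1.9, -3.5, 4.7]
opening: 0.013
grasp_force: 31.9
```

Call:
{"op": "play_rows", "data": {"steps": [[[0,0,0,0.12],[0,0,0,0.12],[0,0,0,0.12],[0,0,0,0.04],[0,0,0,0]]]}}

```text
time: 28.98
ee_pos: [0.4812, -0.1012, 0.1043]
tcp_rot: [-179.9, 0.1, 175.9]
wrist_force: [-2.0, -5.1, 4.6]
opening: 0.0136
grasp_force: 32.8
```

```bash
python3 -c "
from m import *
st()"
```

```text
t 28.98 p [ 0.4812 -0.1012  0.1043] rpy [-1.7991e+02  1.1000e-01  1.7585e+02] q [-11.8  -3.7 -12.7  80.9  -0.1  -7.7] F [-2.  -5.1  4.6] T [-1.02  0.17  0.58] open 0.0136 g 32.84331500530243
```

Call:
{"op": "play_rows", "data": {"steps": [[[0,0,0,0],[0,0,0,0],[0,0,0,0],[0,0,0,0],[0,0,0,0]]], "gripper": 0.06}}

```text
time: 29.4
ee_pos: [0.4806, -0.1004, 0.1031]
tcp_rot: [180.0, -0.0, 176.0]
wrist_force: [-0.3, -0.5, -0.5]
opening: 0.06
grasp_force: 0.0
```

Call:
{"op": "play_rows", "data": {"steps": [[[0,0,-0.02,0],[0,0,-0.04,0],[0,0,-0.04,0],[0,0,-0.04,0],[0,0,-0.04,0]]]}}

```text
time: 29.82
ee_pos: [0.4802, -0.1003, 0.2851]
tcp_rot: [180.0, -0.0, 176.0]
wrist_force: [0.8, -0.5, -0.3]
opening: 0.0603
grasp_force: 0.0
```

Run:
```python
from m import *
st([.5153,.038,.3])
s=cam('scene')
cv2.imwrite('pics/z7.png',cv2.resize(s['img'][165:255,250:410],(800,450),interpolation=2))
```

```text
t 29.82 p [ 0.4802 -0.1003  0.2851] rpy [179.99  -0.   175.97] q [-11.8  -1.6   9.4 101.    0.   -7.8] F [ 0.8 -0.5 -0.3] T [-0.03 -0.07  0.04] open 0.0603 g 0.0
tool shift [-0.0253  0.1405 -0.0149]
```

View pics/z7.png

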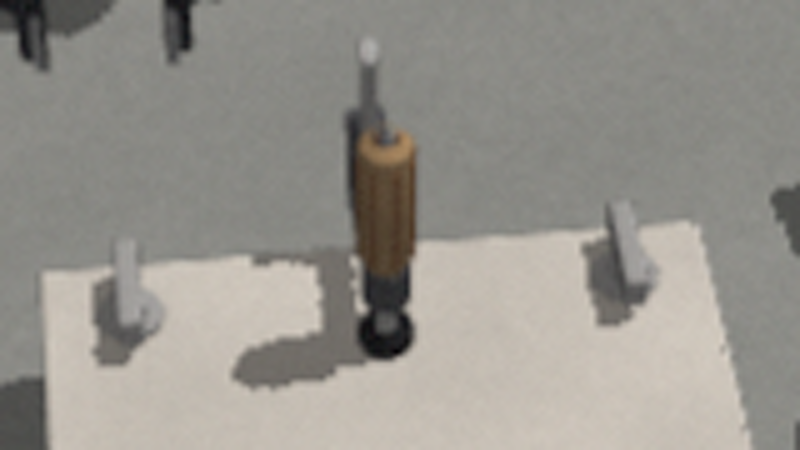

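Both T handles now lie front to back, at (128,285) and (630,245) in the crop. Next I back the screw off.

Call:
{"op": "play_rows", "data": {"steps": [[[-0.005,0.028,-0.003,0],[-0.005,0.028,-0.003,0],[-0.005,0.028,-0.003,0],[-0.005,0.028,-0.003,0],[-0.005,0.028,0,0]]], "gripper": 0.085}}

```text
time: 30.28
ee_pos: [0.5157, 0.0387, 0.2958]
tcp_rot: [180.0, 0.0, 175.9]
wrist_force: [0.5, -0.2, -0.1]
opening: 0.0848
grasp_force: 0.0
```

Call:
{"op": "play_rows", "data": {"steps": [[[0,0,0,0.125],[0,0,0,0.125],[0,0,0,0.125],[0,0,0,0.125],[0,0,0,0.125]]]}}

```text
time: 30.7
ee_pos: [0.5155, 0.0376, 0.2951]
tcp_rot: [-180.0, -0.0, 139.8]
wrist_force: [-0.2, 0.6, 0.8]
opening: 0.0852
grasp_force: 0.0
```

Call:
{"op": "play_rows", "data": {"steps": [[[0,0,0,0.125],[0,0,0,0.125],[0,0,0,0.125],[0,0,0,0.125],[0,0,0,0.125]]]}}

```text
time: 31.12
ee_pos: [0.5155, 0.0375, 0.2951]
tcp_rot: [-180.0, -0.0, 104.0]
wrist_force: [1.0, -0.1, -0.2]
opening: 0.0851
grasp_force: 0.0
```

Call:
{"op": "play_rows", "data": {"steps": [[[0,0,0,0.125],[0,0,0,0.125],[0,0,0,0.125],[0,0,0,0.125],[0,0,0,0.125]]]}}

```text
time: 31.53
ee_pos: [0.5155, 0.0374, 0.2951]
tcp_rot: [-180.0, 0.0, 68.2]
wrist_force: [0.1, 0.2, -0.4]
opening: 0.085
grasp_force: 0.0
```

Call:
{"op": "play_rows", "data": {"steps": [[[0,0,0,0.125],[0,0,0,0.125],[0,0,0,0.125],[0,0,0,0.125],[0,0,0,0.125]]]}}

```text
time: 31.95
ee_pos: [0.5155, 0.0375, 0.2951]
tcp_rot: [-180.0, 0.0, 32.4]
wrist_force: [-0.6, -0.3, 0.3]
opening: 0.0848
grasp_force: 0.0
```

```bash
python3 -c "
from m import *
st([.5153,.038,.203])"
```

```text
t 31.95 p [0.5155 0.0375 0.2951] rpy [-1.7999e+02  1.0000e-02  3.2370e+01] q [  4.2   2.4  14.5 102.2   0.  151.8] F [-0.6 -0.3  0.3] T [-0.01 -0.   -0.03] open 0.0848 g 0.0
tool shift [ 0.0001 -0.0006  0.0921]
```

Call:
{"op": "play_rows", "data": {"steps": [[[0,0,0.02,0],[0,0,0.025,0],[0,0,0.025,0],[0,0,0.015,0],[0,0,0.007,0]]]}}

```text
time: 32.37
ee_pos: [0.5146, 0.0374, 0.2006]
tcp_rot: [-179.9, 0.2, 32.7]
wrist_force: [-0.3, -0.2, -0.0]
opening: 0.0848
grasp_force: 0.0
```

Call:
{"op": "play_rows", "data": {"steps": [[[0,0,0,0],[0,0,0,0],[0,0,0,0],[0,0,0,0],[0,0,0,0]]], "gripper": 0.0, "squeeze": 40}}

```text
time: 32.78
ee_pos: [0.5159, 0.0374, 0.2044]
tcp_rot: [180.0, -0.1, 32.7]
wrist_force: [-1.6, -0.9, 3.7]
opening: 0.0293
grasp_force: 39.2
```

Call:
{"op": "play_rows", "data": {"steps": [[[0,0,0,-0.125],[0,0,0,-0.125],[0,0,0,-0.125],[0,0,0,-0.125],[0,0,0,-0.125]]]}}

```text
time: 33.2
ee_pos: [0.5159, 0.0374, 0.2045]
tcp_rot: [179.9, -0.0, 68.9]
wrist_force: [-1.3, 0.4, 3.6]
opening: 0.0294
grasp_force: 39.5
```

Call:
{"op": "play_rows", "data": {"steps": [[[0,0,0,-0.125],[0,0,0,-0.125],[0,0,0,-0.125],[0,0,0,-0.125],[0,0,0,-0.125]]]}}

```text
time: 33.62
ee_pos: [0.5158, 0.0374, 0.2045]
tcp_rot: [179.9, 0.0, 104.7]
wrist_force: [-2.5, 0.7, 3.8]
opening: 0.0292
grasp_force: 39.4
```

Call:
{"op": "play_rows", "data": {"steps": [[[0,0,0,-0.125],[0,0,0,-0.125],[0,0,0,-0.125],[0,0,0,-0.125],[0,0,0,-0.125]]]}}

```text
time: 34.03
ee_pos: [0.5157, 0.0373, 0.2045]
tcp_rot: [179.9, 0.1, 140.5]
wrist_force: [-2.8, -0.3, 3.5]
opening: 0.0292
grasp_force: 39.2
```

```bash
python3 -c "
from m import *
st()"
```

```text
t 34.03 p [0.5157 0.0373 0.2045] rpy [1.7995e+02 8.0000e-02 1.4048e+02] q [ 4.1 -0.1  1.8 91.9 -0.  43.7] F [-2.8 -0.3  3.5] T [-0.23  0.   -0.09] open 0.0292 g 39.24409210681915
```

Call:
{"op": "play_rows", "data": {"steps": [[[0,0,0,-0.125],[0,0,0,-0.125],[0,0,0,-0.125],[0,0,0,-0.125],[0,0,0,-0.125]]]}}

```text
time: 34.45
ee_pos: [0.5159, 0.0372, 0.2046]
tcp_rot: [-180.0, 0.1, 176.3]
wrist_force: [-1.1, -0.4, 3.9]
opening: 0.029
grasp_force: 39.1
```

Call:
{"op": "play_rows", "data": {"steps": [[[0,0,0,-0.125],[0,0,0,-0.125],[0,0,0,-0.125],[0,0,0,-0.125],[0,0,0,-0.125]]]}}

```text
time: 34.87
ee_pos: [0.5164, 0.0374, 0.2049]
tcp_rot: [-179.9, 0.2, -147.9]
wrist_force: [0.7, 0.3, 6.0]
opening: 0.0289
grasp_force: 39.2
```

Call:
{"op": "play_rows", "data": {"steps": [[[0,0,0,-0.125],[0,0,0,-0.125],[0,0,0,-0.125],[0,0,0,-0.125],[0,0,0,-0.125]]]}}

```text
time: 35.28
ee_pos: [0.5167, 0.0376, 0.2053]
tcp_rot: [-179.8, 0.1, -112.1]
wrist_force: [2.5, 0.6, 7.3]
opening: 0.029
grasp_force: 39.5
```

Call:
{"op": "play_rows", "data": {"steps": [[[0,0,-0.0001,-0.125],[0,0,-0.0001,-0.125],[0,0,-0.0001,-0.125],[0,0,-0.0001,-0.125],[0,0,-0.0001,-0.125]]]}}

```text
time: 35.7
ee_pos: [0.5169, 0.0377, 0.2057]
tcp_rot: [-179.7, -0.0, -76.3]
wrist_force: [3.7, 1.2, 5.6]
opening: 0.0291
grasp_force: 39.4
```

Call:
{"op": "play_rows", "data": {"steps": [[[0,0,-0.0001,-0.125],[0,0,-0.0001,-0.125],[0,0,-0.0001,-0.125],[0,0,-0.0001,-0.125],[0,0,-0.0001,-0.125]]]}}

```text
time: 36.12
ee_pos: [0.5168, 0.0377, 0.206]
tcp_rot: [-179.8, -0.1, -40.5]
wrist_force: [4.1, 0.8, 5.6]
opening: 0.0291
grasp_force: 39.2
```

Call:
{"op": "play_rows", "data": {"steps": [[[0,0,-0.0001,-0.125],[0,0,-0.0001,-0.125],[0,0,-0.0001,-0.125],[0,0,-0.0001,-0.125],[0,0,0,-0.1]]]}}

```text
time: 36.53
ee_pos: [0.5164, 0.0376, 0.2061]
tcp_rot: [-179.9, -0.2, -6.1]
wrist_force: [2.7, 1.7, 4.4]
opening: 0.0289
grasp_force: 39.2
```

```bash
python3 -c "
from m import *
st()"
```

```text
t 36.53 p [0.5164 0.0376 0.2061] rpy [-1.7993e+02 -1.7000e-01 -6.0700e+00] q [ 4.200e+00 -1.000e-01  2.000e+00  9.190e+01  0.000e+00 -1.698e+02] F [2.7 1.7 4.4] T [ 0.39 -0.22 -0.08] open 0.0289 g 39.157118797302246
```

Call:
{"op": "play_rows", "data": {"steps": [[[0,0,0,0],[0,0,0,0],[0,0,0,0],[0,0,0,0],[0,0,0,0]]], "gripper": 0.075}}

```text
time: 36.95
ee_pos: [0.5154, 0.0374, 0.2046]
tcp_rot: [180.0, 0.0, -6.5]
wrist_force: [1.0, -0.0, 0.6]
opening: 0.0748
grasp_force: 0.0
```

Call:
{"op": "play_rows", "data": {"steps": [[[0,0,0,0.125],[0,0,0,0.125],[0,0,0,0.125],[0,0,0,0.125],[0,0,0,0.125]]]}}

```text
time: 37.37
ee_pos: [0.5154, 0.0373, 0.2046]
tcp_rot: [180.0, 0.0, -42.7]
wrist_force: [0.1, 0.1, 0.2]
opening: 0.0748
grasp_force: 0.0
```

Call:
{"op": "play_rows", "data": {"steps": [[[0,0,0,0.125],[0,0,0,0.125],[0,0,0,0.125],[0,0,0,0.125],[0,0,0,0.125]]]}}

```text
time: 37.78
ee_pos: [0.5154, 0.0374, 0.2046]
tcp_rot: [180.0, 0.0, -78.5]
wrist_force: [0.5, 0.1, 0.7]
opening: 0.075
grasp_force: 0.0
```

Call:
{"op": "play_rows", "data": {"steps": [[[0,0,0,0.125],[0,0,0,0.125],[0,0,0,0.125],[0,0,0,0.125],[0,0,0,0.125]]]}}

```text
time: 38.2
ee_pos: [0.5154, 0.0373, 0.2046]
tcp_rot: [180.0, -0.0, -114.3]
wrist_force: [-0.4, -0.1, 0.2]
opening: 0.0752
grasp_force: 0.0
```

Call:
{"op": "play_rows", "data": {"steps": [[[0,0,0,0.125],[0,0,0,0.125],[0,0,0,0.125],[0,0,0,0.125],[0,0,0,0.125]]]}}

```text
time: 38.62
ee_pos: [0.5154, 0.0374, 0.2046]
tcp_rot: [180.0, -0.0, -150.1]
wrist_force: [-0.3, -0.5, -0.1]
opening: 0.0749
grasp_force: 0.0
```

Call:
{"op": "play_rows", "data": {"steps": [[[0,0,0,0.125],[0,0,0,0.125],[0,0,0,0.125],[0,0,0,0.125],[0,0,0,0.125]]]}}

```text
time: 39.03
ee_pos: [0.5154, 0.0373, 0.2046]
tcp_rot: [-180.0, -0.0, 174.1]
wrist_force: [0.7, -0.2, 0.3]
opening: 0.0749
grasp_force: 0.0
```

Call:
{"op": "play_rows", "data": {"steps": [[[0,0,0,0.125],[0,0,0,0.125],[0,0,0,0.125],[0,0,0,0.125],[0,0,0,0.125]]]}}

```text
time: 39.45
ee_pos: [0.5155, 0.0373, 0.2046]
tcp_rot: [-180.0, -0.0, 138.3]
wrist_force: [0.3, 1.4, 0.6]
opening: 0.0749
grasp_force: 0.0
```

Call:
{"op": "play_rows", "data": {"steps": [[[0,0,0,0.125],[0,0,0,0.125],[0,0,0,0.125],[0,0,0,0.125],[0,0,0,0.125]]]}}

```text
time: 39.87
ee_pos: [0.5154, 0.0373, 0.2046]
tcp_rot: [-180.0, -0.0, 102.5]
wrist_force: [-0.8, 0.2, -0.4]
opening: 0.075
grasp_force: 0.0
```

Call:
{"op": "play_rows", "data": {"steps": [[[0,0,0,0],[0,0,0,0],[0,0,0,0],[0,0,0,0],[0,0,0,0]]], "gripper": 0.0}}

```text
time: 40.28
ee_pos: [0.5158, 0.0374, 0.2048]
tcp_rot: [179.9, 0.0, 103.0]
wrist_force: [0.9, -0.4, -0.2]
opening: 0.029
grasp_force: 39.4
```

Call:
{"op": "play_rows", "data": {"steps": [[[0,0,-0.0005,0],[0,0,-0.0005,0],[0,0,-0.0003,0],[0,0,0,0],[0,0,0,0]]]}}

```text
time: 40.7
ee_pos: [0.5155, 0.0374, 0.2056]
tcp_rot: [-180.0, 0.0, 102.9]
wrist_force: [2.5, 1.5, -5.8]
opening: 0.029
grasp_force: 39.9
```

```bash
python3 -c "
from m import *
st()"
```

```text
t 40.7 p [0.5155 0.0374 0.2056] rpy [-179.98    0.    102.9 ] q [ 4.1 -0.   2.1 92.1 -0.  81.2] F [ 2.5  1.5 -5.8] T [ 0.09 -1.17  0.02] open 0.029 g 39.93046224117279
```

Call:
{"op": "play_rows", "data": {"steps": [[[0,0,-0.0001,-0.125],[0,0,-0.0001,-0.125],[0,0,-0.0001,-0.125],[0,0,-0.0001,-0.125],[0,0,-0.0001,-0.125]]]}}

```text
time: 41.12
ee_pos: [0.5154, 0.0374, 0.2063]
tcp_rot: [-180.0, -0.0, 139.1]
wrist_force: [2.6, 0.1, -4.4]
opening: 0.029
grasp_force: 39.8
```

Call:
{"op": "play_rows", "data": {"steps": [[[0,0,-0.0001,-0.125],[0,0,-0.0001,-0.125],[0,0,-0.0001,-0.125],[0,0,-0.0001,-0.125],[0,0,-0.0001,-0.125]]]}}

```text
time: 41.53
ee_pos: [0.5154, 0.0373, 0.2069]
tcp_rot: [-180.0, -0.0, 174.9]
wrist_force: [1.7, -0.7, -4.3]
opening: 0.0292
grasp_force: 39.7
```

Call:
{"op": "play_rows", "data": {"steps": [[[0,0,-0.0002,-0.125],[0,0,-0.0002,-0.125],[0,0,-0.0002,-0.125],[0,0,-0.0002,-0.125],[0,0,-0.0002,-0.125]]]}}

```text
time: 41.95
ee_pos: [0.5156, 0.0371, 0.2078]
tcp_rot: [-180.0, -0.0, -149.3]
wrist_force: [3.3, -0.5, -7.0]
opening: 0.0294
grasp_force: 39.8
```

Call:
{"op": "play_rows", "data": {"steps": [[[0,0,-0.0002,-0.125],[0,0,-0.0002,-0.125],[0,0,-0.0002,-0.125],[0,0,-0.0002,-0.125],[0,0,-0.0002,-0.125]]]}}

```text
time: 42.37
ee_pos: [0.516, 0.0371, 0.2087]
tcp_rot: [-179.9, -0.0, -113.5]
wrist_force: [5.2, -0.7, -7.7]
opening: 0.0292
grasp_force: 40.0
```

Call:
{"op": "play_rows", "data": {"steps": [[[0,0,-0.0002,-0.125],[0,0,-0.0002,-0.125],[0,0,-0.0002,-0.125],[0,0,-0.0002,-0.125],[0,0,-0.0002,-0.125]]]}}

```text
time: 42.78
ee_pos: [0.5161, 0.0374, 0.2096]
tcp_rot: [-179.9, -0.0, -77.7]
wrist_force: [5.5, 1.3, -9.0]
opening: 0.029
grasp_force: 40.1
```

Call:
{"op": "play_rows", "data": {"steps": [[[0,0,-0.0002,-0.125],[0,0,-0.0002,-0.125],[0,0,-0.0002,-0.125],[0,0,-0.0002,-0.125],[0,0,-0.0002,-0.125]]]}}

```text
time: 43.2
ee_pos: [0.5156, 0.0376, 0.2106]
tcp_rot: [-180.0, 0.0, -41.9]
wrist_force: [1.8, 1.1, -6.2]
opening: 0.0288
grasp_force: 40.4
```

Call:
{"op": "play_rows", "data": {"steps": [[[0,0,-0.0002,-0.125],[0,0,-0.0002,-0.125],[0,0,-0.0002,-0.125],[0,0,0,0],[0,0,0,0]]]}}

```text
time: 43.62
ee_pos: [0.5153, 0.0373, 0.2113]
tcp_rot: [180.0, 0.0, -21.0]
wrist_force: [1.1, -0.1, -5.8]
opening: 0.0291
grasp_force: 40.4
```

```bash
python3 -c "
from m import *
st()"
```

```text
t 43.62 p [0.5153 0.0373 0.2113] rpy [ 1.7997e+02  3.0000e-02 -2.0980e+01] q [ 4.100e+00  1.000e-01  2.800e+00  9.270e+01 -0.000e+00 -1.549e+02] F [ 1.1 -0.1 -5.8] T [ 0.1  -0.77  0.09] open 0.0291 g 40.413145422935486
```

Call:
{"op": "play_rows", "data": {"steps": [[[0,0,0,0],[0,0,0,0],[0,0,0,0],[0,0,0,0],[0,0,0,0]]], "gripper": 0.085}}

```text
time: 44.03
ee_pos: [0.5155, 0.0374, 0.2119]
tcp_rot: [-180.0, -0.0, -20.8]
wrist_force: [-0.4, -0.2, 0.1]
opening: 0.0849
grasp_force: 0.0
```

Call:
{"op": "play_rows", "data": {"steps": [[[0,0,-0.01,0],[0,0,-0.02,0],[0,0,-0.03,0],[0,0,-0.03,0],[0,0,-0.03,0]]]}}

```text
time: 44.45
ee_pos: [0.515, 0.0373, 0.3337]
tcp_rot: [-180.0, -0.0, -20.8]
wrist_force: [0.8, -0.1, 0.3]
opening: 0.0849
grasp_force: 0.0
```

Run:
```python
from m import *
st()
c=cam('top');s=cam('scene')
print(np.round(tubs(c),1))
cv2.imwrite('pics/z8.png',cv2.resize(s['img'][175:265,250:410],(800,450),interpolation=2))
```

```text
t 44.45 p [0.515  0.0373 0.3337] rpy [-1.7999e+02 -2.0000e-02 -2.0780e+01] q [   4.1    4.1   20.8  106.7   -0.  -155.1] F [ 0.8 -0.1  0.3] T [ 0.01 -0.03 -0.  ] open 0.0849 g 0.0
[[ 417.7  363.1  129.    58.3    3.9]
 [ 560.2 -349.5  128.4   56.3    7.3]
 [ 413.1 -359.2  128.6   57.7   18.5]]
```

View pics/z8.png

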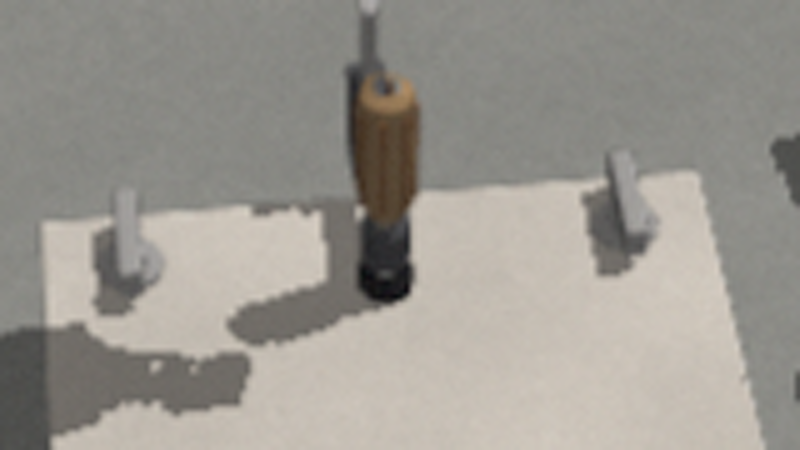

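The latches are locked and the pad (387,275 in the crop) looks raised. I'll check the pad gap numerically.

Run:
```python
from cab import *
s=cam('scene')
g=cv2.cvtColor(s['img'],cv2.COLOR_BGR2GRAY)
print(g[222:240,322:334])
for h in(0,.002,.004,.006,.008,.01):
    a=np.linspace(0,6.28,60);P=[[*(np.array([.5160,.0378])+.016*np.array([np.cos(t),np.sin(t)])),.088+h] for t in a]
    q=proj(s,P);print(h,'bottom row',q[:,1].max().round(2),'cols',q[:,0].min().round(1),q[:,0].max().round(1))
```

```text
[[ 62  41  43  45  48  45  63  65  59  48 158 192]
 [ 65  41  44  44  43  46  53  49  47  49 160 192]
 [ 65  40  42  42  43  40  41  49  45  47 162 192]
 [ 65  42  40  46  43  41  47  42  44  65 159 190]
 [ 65  42  42  46  44  41  45  43  44  89 167 191]
 [ 46  42  41  46  42  46  48  49  48  70 144 185]
 [ 23  31  34  42  48  44  43  45  38  38 107 173]
 [ 23  21  29  55  71  75  60  40  29  37  91 168]
 [ 22  20  20  42  58  60  45  33  30  33  92 169]
 [ 25  16  18  21  23  21  21  29  33  29 111 171]
 [ 37  24  25  15  18  27  34  29  29  25 148 184]
 [ 73  38  21  19  19  20  23  24  28  45 161 193]
 [101  72  34  21  18  24  26  18  61 134 180 192]
 [110  99  91  80  70  62  78 136 154 179 188 189]
 [110 111 108 107 145 160 161 183 190 188 187 189]
 [147 165 166 166 181 190 193 191 193 189 187 188]
 [183 193 191 191 193 191 191 192 193 191 189 190]
 [190 190 191 192 190 189 190 189 192 189 188 188]]
0 bottom row 236.21 cols 321.5 333.0
0.002 bottom row 235.74 cols 321.5 333.0
0.004 bottom row 235.28 cols 321.5 333.0
0.006 bottom row 234.81 cols 321.5 333.0
0.008 bottom row 234.35 cols 321.5 333.0
0.01 bottom row 233.88 cols 321.5 333.0
```

The pad's lower edge is at row ~235.1, against 236.2 for contact, so it hangs about 5 mm clear. On to the tubs, left one first.

Call:
{"op": "play_rows", "data": {"steps": [[[0,0,0,0.125],[0,0,0,0.125],[0,0,0,0.125],[0,0,0,0.125],[0,0,0,0.125]]]}}

```text
time: 45.02
ee_pos: [0.5153, 0.0373, 0.3308]
tcp_rot: [179.9, 0.0, -56.9]
wrist_force: [-0.8, 0.4, 0.2]
opening: 0.0852
grasp_force: 0.0
```

Call:
{"op": "play_rows", "data": {"steps": [[[0,0,0,0.125],[0,0,0,0.125],[0,0,0,0.125],[0,0,0,0.125],[0,0,0,0.125]]]}}

```text
time: 45.43
ee_pos: [0.5152, 0.0373, 0.3308]
tcp_rot: [179.9, -0.0, -92.8]
wrist_force: [-0.2, -0.2, -0.7]
opening: 0.0848
grasp_force: 0.0
```

Call:
{"op": "play_rows", "data": {"steps": [[[0,0,0,0.125],[0,0,0,0.125],[0,0,0,0.125],[0,0,0,0.125],[0,0,0,0.125]]]}}

```text
time: 45.85
ee_pos: [0.5152, 0.0373, 0.3308]
tcp_rot: [179.9, -0.1, -128.6]
wrist_force: [-0.7, 0.5, -0.5]
opening: 0.0849
grasp_force: 0.0
```

Call:
{"op": "play_rows", "data": {"steps": [[[0,0,0,0.125],[0,0,0,0.125],[0,0,0,0.125],[0,0,0,0.125],[0,0,0,0.125]]]}}

```text
time: 46.27
ee_pos: [0.5152, 0.0374, 0.3308]
tcp_rot: [180.0, -0.1, -164.4]
wrist_force: [0.2, -0.9, -0.1]
opening: 0.0851
grasp_force: 0.0
```

Call:
{"op": "play_rows", "data": {"steps": [[[0,0,0,0.125],[0,0,0,0.08],[0,0,0,0],[0,0,0,0],[0,0,0,0]]]}}

```text
time: 46.68
ee_pos: [0.5154, 0.0374, 0.3313]
tcp_rot: [180.0, -0.0, -175.6]
wrist_force: [-0.3, 0.1, 0.6]
opening: 0.0851
grasp_force: 0.0
```

```bash
python3 -c "
from m import *
print(np.round(tubs(cam('top')),1))
st([.4177,.3631,.2],-176)"
```

```text
[[ 417.6  363.3  129.2   58.2    3.7]
 [ 559.9 -348.7  128.8   57.2    8.1]
 [ 412.9 -359.5  128.2   57.9   18.4]]
t 46.73 p [0.5154 0.0374 0.3314] rpy [ 1.8000e+02 -2.0000e-02 -1.7562e+02] q [  4.1   4.   20.5 106.5   0.   -0.2] F [-0.9 -0.6 -0.2] T [-0.03  0.01 -0.06] open 0.0852 g 0.0
tool shift [0.0725 0.3322 0.1314]
turn rad 0.007
```

Call:
{"op": "play_rows", "data": {"steps": [[[0.0073,0.0332,0,0.007],[0.0073,0.0332,0,0],[0.0073,0.0332,0,0],[0.0073,0.0332,0,0],[0.0073,0.0332,0,0]]]}}

```text
time: 47.15
ee_pos: [0.467, 0.2017, 0.3316]
tcp_rot: [180.0, 0.0, -176.1]
wrist_force: [1.2, 0.1, -0.4]
opening: 0.0852
grasp_force: 0.0
```

Call:
{"op": "play_rows", "data": {"steps": [[[0.0073,0.0332,0,0],[0.0073,0.0332,0,0],[0.0073,0.0332,0,0],[0.0073,0.0332,0,0],[0.0073,0.0332,0,0]]]}}

```text
time: 47.57
ee_pos: [0.4193, 0.3652, 0.3316]
tcp_rot: [180.0, 0.0, -176.0]
wrist_force: [0.3, 0.1, -0.1]
opening: 0.0851
grasp_force: 0.0
```

Call:
{"op": "play_rows", "data": {"steps": [[[0,0,0.03,0],[0,0,0.04,0],[0,0,0.04,0],[0,0,0.04,0],[0,0,0.03,0]]]}}

```text
time: 47.98
ee_pos: [0.4191, 0.363, 0.1479]
tcp_rot: [-179.9, -0.1, -176.0]
wrist_force: [0.1, 0.5, 0.4]
opening: 0.0851
grasp_force: 0.0
```

Call:
{"op": "play_rows", "data": {"steps": [[[0,0,0.02,0],[0,0,0.01,0],[0,0,0,0],[0,0,0,0],[0,0,0,0]]]}}

```text
time: 48.4
ee_pos: [0.4208, 0.3642, 0.1235]
tcp_rot: [179.9, 0.1, -176.1]
wrist_force: [-0.5, 0.5, -0.1]
opening: 0.0849
grasp_force: 0.0
```

```bash
python3 -c "
from m import *
st([.4177,.3631,.02],-176)"
```

```text
t 48.4 p [0.4208 0.3642 0.1235] rpy [ 1.7991e+02  1.2000e-01 -1.7613e+02] q [40.9  4.9 -1.9 83.  -0.  37. ] F [-0.5  0.5 -0.1] T [ 0.08 -0.01 -0.04] open 0.0849 g 0.0
tool shift [ 0.0032 -0.0009  0.1035]
turn rad -0.002
```

Call:
{"op": "play_rows", "data": {"steps": [[[0.002,-0.001,0.03,0],[0,0,0.03,0],[0,0,0.02,0],[0,0,0.015,0],[0,0,0.008,0]]]}}

```text
time: 48.82
ee_pos: [0.4183, 0.3626, 0.0182]
tcp_rot: [-180.0, -0.0, -176.1]
wrist_force: [0.5, 0.5, 0.0]
opening: 0.0848
grasp_force: 0.0
```

Call:
{"op": "play_rows", "data": {"steps": [[[0,0,0,0],[0,0,0,0],[0,0,0,0],[0,0,0,0],[0,0,0,0]]], "gripper": 0.0, "squeeze": 30}}

```text
time: 49.23
ee_pos: [0.4191, 0.3634, 0.0205]
tcp_rot: [179.9, 0.1, -176.1]
wrist_force: [-0.2, 1.3, 7.2]
opening: 0.058
grasp_force: 33.5
```

Call:
{"op": "play_rows", "data": {"steps": [[[0,0,-0.01,0],[0,0,-0.02,0],[0,0,-0.03,0],[0,0,-0.035,0],[0,0,-0.035,0]]]}}

```text
time: 49.65
ee_pos: [0.4176, 0.3619, 0.1502]
tcp_rot: [-180.0, -0.1, -176.2]
wrist_force: [1.1, 0.9, -3.0]
opening: 0.0576
grasp_force: 33.2
```

Call:
{"op": "play_rows", "data": {"steps": [[[0,0,-0.035,0],[0,0,-0.035,0],[0,0,-0.02,0],[0,0,0,0],[0,0,0,0]]]}}

```text
time: 50.07
ee_pos: [0.4185, 0.3627, 0.2397]
tcp_rot: [179.9, 0.1, -176.2]
wrist_force: [0.1, 0.2, -3.9]
opening: 0.0575
grasp_force: 33.2
```

```bash
python3 -c "
from cab import *
print(cab(.05,.12),cab(.05,-.06),cab(.05,-.145))
st([*cab(.05,.118),.2],177.4)"
```

```text
[0.62169209 0.15510832] [ 0.61352675 -0.02470638] [ 0.6096709  -0.10961888]
t 50.07 p [0.4185 0.3627 0.2397] rpy [ 1.7993e+02  9.0000e-02 -1.7615e+02] q [40.9  5.6 11.7 96.  -0.  37.1] F [ 0.1  0.2 -3.9] T [-0.02  0.01 -0.01] open 0.0575 g 33.24072182178497
tool shift [-0.1886 -0.2228  0.0397]
turn rad 0.113
```

Call:
{"op": "play_rows", "data": {"steps": [[[-0.019,-0.0223,0,0],[-0.019,-0.0223,0,0],[-0.019,-0.0223,0,0],[-0.019,-0.0223,0,0],[-0.019,-0.0223,0,0]]]}}

```text
time: 50.48
ee_pos: [0.5206, 0.2562, 0.2364]
tcp_rot: [-179.9, -0.2, -176.1]
wrist_force: [0.4, -0.2, -2.6]
opening: 0.0573
grasp_force: 33.3
```

Call:
{"op": "play_rows", "data": {"steps": [[[-0.019,-0.0223,0,0],[-0.019,-0.0223,0,0],[-0.019,-0.0223,0,0],[-0.019,-0.0223,0,0],[-0.0176,-0.022,0,0]]]}}

```text
time: 50.9
ee_pos: [0.6216, 0.1515, 0.2362]
tcp_rot: [-180.0, -0.2, -176.2]
wrist_force: [0.6, 1.8, -2.1]
opening: 0.0576
grasp_force: 33.3
```

Call:
{"op": "play_rows", "data": {"steps": [[[0,0,0.02,0.113],[0,0,0.03,0],[0,0,0.03,0],[0,0,0.02,0],[0,0,0.01,0]]]}}

```text
time: 51.32
ee_pos: [0.619, 0.1522, 0.1228]
tcp_rot: [-179.9, -0.4, 177.4]
wrist_force: [-1.0, -0.1, -1.9]
opening: 0.0572
grasp_force: 33.3
```

```bash
python3 -c "
from cab import *
st([*cab(.05,.118),.110],177.4)"
```

```text
t 51.32 p [0.619  0.1522 0.1228] rpy [-179.87   -0.43  177.36] q [13.8 16.7 11.6 85.3 -0.  16.5] F [-1.  -0.1 -1.9] T [0.03 0.01 0.03] open 0.0572 g 33.34602892398834
tool shift [-0.0026  0.001   0.0128]
turn rad -0.001
```

Call:
{"op": "play_rows", "data": {"steps": [[[0,0,0.006,0],[0,0,0.004,0],[0,0,0.003,0],[0,0,0.001,0],[0,0,0,0]]]}}

```text
time: 51.73
ee_pos: [0.6217, 0.1531, 0.1154]
tcp_rot: [180.0, 0.1, 177.4]
wrist_force: [0.1, 1.0, -3.5]
opening: 0.0576
grasp_force: 33.4
```

Call:
{"op": "play_rows", "data": {"steps": [[[0,0,0.001,0],[0,0,0,0],[0,0,0,0],[0,0,0,0],[0,0,0,0]]]}}

```text
time: 52.15
ee_pos: [0.6214, 0.153, 0.1138]
tcp_rot: [180.0, 0.0, 177.4]
wrist_force: [-0.0, -0.4, -3.0]
opening: 0.0576
grasp_force: 33.4
```

Call:
{"op": "play_rows", "data": {"steps": [[[0,0,0.001,0],[0,0,0.001,0],[0,0,0.001,0],[0,0,0,0],[0,0,0,0]]]}}

```text
time: 52.57
ee_pos: [0.6213, 0.153, 0.1104]
tcp_rot: [-180.0, -0.0, 177.4]
wrist_force: [-0.4, 0.5, -2.2]
opening: 0.0579
grasp_force: 33.4
```

Call:
{"op": "play_rows", "data": {"steps": [[[0,0,0.0005,0],[0,0,0.0005,0],[0,0,0,0],[0,0,0,0],[0,0,0,0]]]}}

```text
time: 52.98
ee_pos: [0.6213, 0.153, 0.1096]
tcp_rot: [180.0, 0.0, 177.4]
wrist_force: [-0.5, 0.1, -2.5]
opening: 0.0576
grasp_force: 33.4
```

Call:
{"op": "play_rows", "data": {"steps": [[[0,0,0.0005,0],[0,0,0.0005,0],[0,0,0.0005,0],[0,0,0,0],[0,0,0,0]]]}}

```text
time: 53.4
ee_pos: [0.6214, 0.153, 0.1087]
tcp_rot: [180.0, 0.0, 177.4]
wrist_force: [-2.4, -1.4, 3.5]
opening: 0.0576
grasp_force: 33.9
```

Call:
{"op": "play_rows", "data": {"steps": [[[0,0,0.0005,0],[0,0,0.0005,0],[0,0,0,0],[0,0,0,0],[0,0,0,0]]]}}

```text
time: 53.82
ee_pos: [0.6214, 0.153, 0.1086]
tcp_rot: [180.0, 0.1, 177.4]
wrist_force: [-4.9, -1.3, 10.1]
opening: 0.0577
grasp_force: 34.4
```

Call:
{"op": "play_rows", "data": {"steps": [[[0,0,0,0],[0,0,0,0],[0,0,0,0],[0,0,0,0],[0,0,0,0]]], "gripper": 0.08}}

```text
time: 54.23
ee_pos: [0.6213, 0.153, 0.1068]
tcp_rot: [-180.0, -0.0, 177.4]
wrist_force: [-0.6, 0.6, 0.3]
opening: 0.0798
grasp_force: 0.0
```

Call:
{"op": "play_rows", "data": {"steps": [[[0,0,-0.02,0],[0,0,-0.04,0],[0,0,-0.04,0],[0,0,-0.04,0],[0,0,-0.04,0]]]}}

```text
time: 54.65
ee_pos: [0.6209, 0.1529, 0.289]
tcp_rot: [180.0, 0.0, 177.4]
wrist_force: [0.9, 0.1, 0.2]
opening: 0.0801
grasp_force: 0.0
```

```bash
python3 -c "
from cab import *
c=cam('top','top9.png')
print(np.round(tubs(c),1))
st([.560,-.349,.29],-172.4)"
```

```text
[[ 412.8 -357.9  129.    59.7   18.7]
 [ 560.  -347.9  128.6   60.4    6.6]]
t 54.7 p [0.6219 0.1531 0.2983] rpy [179.81   0.63 177.37] q [ 13.8  20.2  35.7 104.8  -0.   16.5] F [-2.2  0.1  6.3] T [-0.05  0.1   0.03] open 0.0803 g 0.0
tool shift [ 0.0389 -0.5044  0.0083]
turn rad -0.178
```

View pics/top9.png

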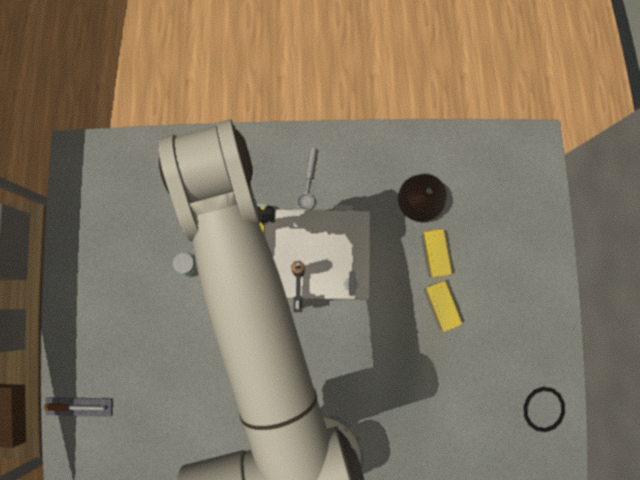

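The picture shows the right tubs unmoved at (437,253) and (444,305). The arm hides the placed tub.

Call:
{"op": "play_rows", "data": {"steps": [[[0.0026,-0.0336,0,0],[0.0026,-0.0336,0,0],[0.0026,-0.0336,0,0],[0.0026,-0.0336,0,0],[0.0026,-0.0336,0,0]]], "gripper": 0.085}}

```text
time: 55.12
ee_pos: [0.6003, -0.0156, 0.287]
tcp_rot: [-180.0, 0.0, 177.4]
wrist_force: [0.6, 0.6, 0.1]
opening: 0.0845
grasp_force: 0.0
```

Call:
{"op": "play_rows", "data": {"steps": [[[0.0026,-0.0336,0,0],[0.0026,-0.0336,0,0],[0.0026,-0.0336,0,0],[0.0026,-0.0336,0,0],[0.0026,-0.0336,0,0]]]}}

```text
time: 55.53
ee_pos: [0.5796, -0.1831, 0.287]
tcp_rot: [-180.0, 0.0, 177.4]
wrist_force: [0.5, -0.4, -0.2]
opening: 0.0849
grasp_force: 0.0
```

Call:
{"op": "play_rows", "data": {"steps": [[[0.0026,-0.0336,0,0],[0.0026,-0.0336,0,0],[0.0026,-0.0336,0,0],[0.0026,-0.0336,0,0],[0.0026,-0.0336,0,0]]]}}

```text
time: 55.95
ee_pos: [0.5589, -0.3504, 0.287]
tcp_rot: [-180.0, 0.0, 177.4]
wrist_force: [1.5, 0.0, 0.8]
opening: 0.0848
grasp_force: 0.0
```

Call:
{"op": "play_rows", "data": {"steps": [[[0,0,0.02,-0.09],[0,0,0.03,-0.083],[0,0,0.04,0],[0,0,0.03,0],[0,0,0.01,0]]]}}

```text
time: 56.37
ee_pos: [0.5576, -0.3478, 0.1513]
tcp_rot: [179.7, -0.3, -172.7]
wrist_force: [-0.8, 0.2, -1.4]
opening: 0.0851
grasp_force: 0.0
```

Call:
{"op": "play_rows", "data": {"steps": [[[0,0,0,0],[0,0,0,0],[0,0,0,0],[0,0,0,0],[0,0,0,0]]]}}

```text
time: 56.78
ee_pos: [0.56, -0.3491, 0.1591]
tcp_rot: [-179.9, 0.1, -172.7]
wrist_force: [-0.7, -0.1, 0.4]
opening: 0.0848
grasp_force: 0.0
```

```bash
python3 -c "
from cab import *
st([.560,-.3485,.0195],-172.7)"
```

```text
t 56.78 p [ 0.56   -0.3491  0.1591] rpy [-1.7990e+02  1.3000e-01 -1.7271e+02] q [-31.9  19.4  19.   89.4   0.  -39.2] F [-0.7 -0.1  0.4] T [ 0.01  0.05 -0.02] open 0.0848 g 0.0
tool shift [-0.      0.0006  0.1396]
turn rad -0.0
```

Call:
{"op": "play_rows", "data": {"steps": [[[0,0,0.02,0],[0,0,0.03,0],[0,0,0.03,0],[0,0,0.02,0],[0,0,0,0]]]}}

```text
time: 57.2
ee_pos: [0.5576, -0.3476, 0.0528]
tcp_rot: [179.8, -0.3, -172.7]
wrist_force: [-0.7, 0.6, -0.7]
opening: 0.0855
grasp_force: 0.0
```

Call:
{"op": "play_rows", "data": {"steps": [[[0,0,0.02,0],[0,0,0.012,0],[0,0,0.006,0],[0,0,0,0],[0,0,0,0]]]}}

```text
time: 57.62
ee_pos: [0.5596, -0.3489, 0.02]
tcp_rot: [-180.0, 0.0, -172.7]
wrist_force: [-0.2, -0.0, 1.4]
opening: 0.0848
grasp_force: 0.0
```

Call:
{"op": "play_rows", "data": {"steps": [[[0,0,0,0],[0,0,0,0],[0,0,0,0],[0,0,0,0],[0,0,0,0]]], "gripper": 0.0}}

```text
time: 58.03
ee_pos: [0.5599, -0.3492, 0.0205]
tcp_rot: [-179.9, 0.1, -172.7]
wrist_force: [-0.2, -1.1, 6.2]
opening: 0.0576
grasp_force: 32.9
```

```bash
python3 -c "
from cab import *
st()"
```

```text
t 58.03 p [ 0.5599 -0.3492  0.0205] rpy [-1.7991e+02  9.0000e-02 -1.7272e+02] q [-32.   20.8   5.4  74.5  -0.  -39.2] F [-0.2 -1.1  6.2] T [-0.1   0.04  0.01] open 0.0576 g 32.93378949165344
```

Call:
{"op": "play_rows", "data": {"steps": [[[0,0,-0.01,0],[0,0,-0.02,0],[0,0,-0.03,0],[0,0,-0.035,0],[0,0,-0.035,0]]]}}

```text
time: 58.45
ee_pos: [0.5586, -0.3481, 0.1501]
tcp_rot: [179.9, -0.1, -172.7]
wrist_force: [1.4, -0.8, -2.6]
opening: 0.0574
grasp_force: 33.1
```

Call:
{"op": "play_rows", "data": {"steps": [[[0,0,-0.035,0],[0,0,-0.035,0],[0,0,-0.02,0],[0,0,0,0],[0,0,0,0]]]}}

```text
time: 58.87
ee_pos: [0.5596, -0.3488, 0.24]
tcp_rot: [-179.9, 0.1, -172.7]
wrist_force: [0.2, 0.4, -3.0]
opening: 0.0575
grasp_force: 33.2
```

```bash
python3 -c "
from cab import *
st([*cab(.05,-.062),.1087],177.4)"
```

```text
t 58.87 p [ 0.5596 -0.3488  0.24  ] rpy [-1.7994e+02  8.0000e-02 -1.7271e+02] q [-31.9  21.2  30.3  99.    0.  -39.2] F [ 0.2  0.4 -3. ] T [-0.01  0.01 -0.01] open 0.0575 g 33.19524943828583
tool shift [-0.0943  0.3127  0.1313]
turn rad 0.173
```

Call:
{"op": "play_rows", "data": {"steps": [[[-0.0094,0.0313,0,0],[-0.0094,0.0313,0,0],[-0.0094,0.0313,0,0],[-0.0094,0.0313,0,0],[-0.0094,0.0313,0,0]]]}}

```text
time: 59.28
ee_pos: [0.5853, -0.1858, 0.2365]
tcp_rot: [179.9, -0.2, -172.7]
wrist_force: [0.3, -0.0, -2.8]
opening: 0.057
grasp_force: 33.5
```

Call:
{"op": "play_rows", "data": {"steps": [[[-0.0094,0.0313,0,0],[-0.0094,0.0313,0,0],[-0.0094,0.0313,0,0],[-0.0094,0.0313,0,0],[-0.0094,0.0313,0,0]]]}}

```text
time: 59.7
ee_pos: [0.612, -0.0246, 0.2366]
tcp_rot: [180.0, -0.2, -172.7]
wrist_force: [0.7, -0.3, -2.4]
opening: 0.0573
grasp_force: 33.5
```

Call:
{"op": "play_rows", "data": {"steps": [[[0,0,0.02,0.09],[0,0,0.03,0.083],[0,0,0.03,0],[0,0,0.02,0],[0,0,0.01,0]]]}}

```text
time: 60.12
ee_pos: [0.6102, -0.026, 0.1233]
tcp_rot: [-180.0, -0.5, 177.4]
wrist_force: [-1.3, -0.4, -2.6]
opening: 0.0577
grasp_force: 33.6
```

Call:
{"op": "play_rows", "data": {"steps": [[[0,0,0,0],[0,0,0,0],[0,0,0,0],[0,0,0,0],[0,0,0,0]]]}}

```text
time: 60.53
ee_pos: [0.6135, -0.0264, 0.1305]
tcp_rot: [180.0, 0.1, 177.4]
wrist_force: [-0.0, 0.9, -3.2]
opening: 0.0572
grasp_force: 33.6
```

```bash
python3 -c "
from cab import *
st([*cab(.05,-.062),.1087],177.4)"
```

```text
t 60.53 p [ 0.6135 -0.0264  0.1305] rpy [1.8000e+02 1.2000e-01 1.7737e+02] q [-2.5 12.8  7.7 84.8  0.   0.2] F [-0.   0.9 -3.2] T [-0.02  0.03 -0.  ] open 0.0572 g 33.58355104923248
tool shift [ 0.     -0.0003  0.0218]
turn rad -0.001
```

Call:
{"op": "play_rows", "data": {"steps": [[[0,0,0.006,0],[0,0,0.005,0],[0,0,0.004,0],[0,0,0.002,0],[0,0,0.001,0]]]}}

```text
time: 60.95
ee_pos: [0.6125, -0.0263, 0.1103]
tcp_rot: [180.0, -0.1, 177.4]
wrist_force: [0.5, 0.1, -3.0]
opening: 0.0576
grasp_force: 33.6
```

Call:
{"op": "play_rows", "data": {"steps": [[[0,0,0.0005,0],[0,0,0.0005,0],[0,0,0.0005,0],[0,0,0,0],[0,0,0,0]]]}}

```text
time: 61.37
ee_pos: [0.6129, -0.0263, 0.1097]
tcp_rot: [180.0, 0.0, 177.4]
wrist_force: [-0.1, -0.0, -3.2]
opening: 0.0573
grasp_force: 33.6
```

Call:
{"op": "play_rows", "data": {"steps": [[[0,0,0.0004,0],[0,0,0.0004,0],[0,0,0,0],[0,0,0,0],[0,0,0,0]]]}}

```text
time: 61.78
ee_pos: [0.6129, -0.0263, 0.1088]
tcp_rot: [-180.0, 0.0, 177.4]
wrist_force: [0.1, -0.1, -2.7]
opening: 0.0575
grasp_force: 33.6
```

Call:
{"op": "play_rows", "data": {"steps": [[[0,0,0.0005,0],[0,0,0.0005,0],[0,0,0,0],[0,0,0,0],[0,0,0,0]]]}}

```text
time: 62.2
ee_pos: [0.6129, -0.0263, 0.1085]
tcp_rot: [-180.0, 0.0, 177.4]
wrist_force: [-4.1, 1.0, 6.1]
opening: 0.0575
grasp_force: 34.3
```

Call:
{"op": "play_rows", "data": {"steps": [[[0,0,0,0],[0,0,0,0],[0,0,0,0],[0,0,0,0],[0,0,0,0]]], "gripper": 0.072}}

```text
time: 62.62
ee_pos: [0.6128, -0.0263, 0.1076]
tcp_rot: [180.0, -0.0, 177.4]
wrist_force: [-0.3, -0.3, -0.3]
opening: 0.0719
grasp_force: 0.0
```

Call:
{"op": "play_rows", "data": {"steps": [[[0,0,-0.02,0],[0,0,-0.04,0],[0,0,-0.04,0],[0,0,-0.04,0],[0,0,-0.04,0]]]}}

```text
time: 63.03
ee_pos: [0.6124, -0.0263, 0.2897]
tcp_rot: [180.0, 0.0, 177.4]
wrist_force: [1.2, -0.2, 0.4]
opening: 0.0718
grasp_force: 0.0
```

```bash
python3 -c "
from cab import *
c=cam('top')
print(np.round(tubs(c),1))
st([.4129,-.3588,.29],-161.5)"
```

```text
[[ 633.4  162.2  137.7   59.8   -2.6]
 [ 412.7 -360.   127.4   56.3   18.8]]
t 63.08 p [ 0.6134 -0.0263  0.2987] rpy [180.     0.63 177.38] q [ -2.5  16.   30.4 103.8  -0.    0.2] F [-3.1 -0.3  5.3] T [-0.02  0.17  0.02] open 0.072 g 0.0
tool shift [ 0.1851 -0.3413  0.0087]
turn rad -0.369
```

Call:
{"op": "play_rows", "data": {"steps": [[[0.0123,-0.0227,0,0],[0.0123,-0.0227,0,0],[0.0123,-0.0227,0,0],[0.0123,-0.0227,0,0],[0.0123,-0.0227,0,0]]], "gripper": 0.085}}

```text
time: 63.5
ee_pos: [0.5456, -0.1377, 0.2877]
tcp_rot: [-180.0, 0.0, 177.4]
wrist_force: [0.0, 0.1, 0.3]
opening: 0.0851
grasp_force: 0.0
```

Call:
{"op": "play_rows", "data": {"steps": [[[0.0123,-0.0227,0,0],[0.0123,-0.0227,0,0],[0.0123,-0.0227,0,0],[0.0123,-0.0227,0,0],[0.0123,-0.0227,0,0]]]}}

```text
time: 63.92
ee_pos: [0.4788, -0.2484, 0.2878]
tcp_rot: [-180.0, 0.0, 177.4]
wrist_force: [0.3, -0.2, 0.4]
opening: 0.0856
grasp_force: 0.0
```

Call:
{"op": "play_rows", "data": {"steps": [[[0.0123,-0.0227,0,0],[0.0123,-0.0227,0,0],[0.0123,-0.0227,0,0],[0.0123,-0.0227,0,0],[0.0123,-0.0227,0,0]]]}}

```text
time: 64.33
ee_pos: [0.4121, -0.3591, 0.2878]
tcp_rot: [-180.0, 0.0, 177.4]
wrist_force: [-0.0, -0.2, -0.1]
opening: 0.0849
grasp_force: 0.0
```

Call:
{"op": "play_rows", "data": {"steps": [[[0,0,0.02,-0.1],[0,0,0.03,-0.09],[0,0,0.03,-0.09],[0,0,0.03,-0.09],[0,0,0.01,0]]]}}

```text
time: 64.75
ee_pos: [0.4116, -0.3571, 0.1633]
tcp_rot: [179.7, -0.1, -161.2]
wrist_force: [-0.7, 0.3, -0.3]
opening: 0.0851
grasp_force: 0.0
```

Call:
{"op": "play_rows", "data": {"steps": [[[0,0,0,0],[0,0,0,0],[0,0,0,0],[0,0,0,0],[0,0,0,0]]]}}

```text
time: 65.17
ee_pos: [0.4135, -0.3584, 0.1694]
tcp_rot: [-179.9, 0.1, -161.5]
wrist_force: [0.1, 0.8, 0.0]
opening: 0.085
grasp_force: 0.0
```

```bash
python3 -c "
from cab import *
c=cam('top')
print(np.round(tubs(c),1))
st([.4129,-.3588,.0195],-161.4)"
```

```text
[[ 633.3  162.3  137.7   59.6   -2.4]
 [ 625.6  -29.7  138.2   58.8   -2.9]
 [ 441.3 -348.7   68.    56.9   18. ]]
t 65.22 p [ 0.4134 -0.3583  0.169 ] rpy [-1.7991e+02  5.0000e-02 -1.6146e+02] q [-40.9   3.6   1.8  88.    0.  -59.5] F [-0.1 -0.3 -0.1] T [ 0.01 -0.03 -0.06] open 0.0849 g 0.0
tool shift [ 0.0006 -0.0003  0.1495]
turn rad -0.001
```

Call:
{"op": "play_rows", "data": {"steps": [[[0,0,0.02,0],[0,0,0.03,0],[0,0,0.03,0],[0,0,0.03,0],[0,0,0,0]]]}}

```text
time: 65.63
ee_pos: [0.4108, -0.3561, 0.0525]
tcp_rot: [179.6, -0.2, -161.4]
wrist_force: [-1.4, 0.9, -0.6]
opening: 0.0848
grasp_force: 0.0
```

Call:
{"op": "play_rows", "data": {"steps": [[[0,0,0.02,0],[0,0,0.012,0],[0,0,0.006,0],[0,0,0,0],[0,0,0,0]]]}}

```text
time: 66.05
ee_pos: [0.4132, -0.3582, 0.0207]
tcp_rot: [-180.0, 0.0, -161.4]
wrist_force: [-0.2, -0.5, 0.3]
opening: 0.085
grasp_force: 0.0
```

Call:
{"op": "play_rows", "data": {"steps": [[[0,0,0,0],[0,0,0,0],[0,0,0,0],[0,0,0,0],[0,0,0,0]]], "gripper": 0.0}}

```text
time: 66.47
ee_pos: [0.4135, -0.3585, 0.021]
tcp_rot: [-179.9, 0.1, -161.4]
wrist_force: [-0.1, -0.2, 5.7]
opening: 0.0572
grasp_force: 31.8
```

```bash
python3 -c "
from cab import *
st()"
```

```text
t 66.47 p [ 0.4135 -0.3585  0.021 ] rpy [-1.7990e+02  6.0000e-02 -1.6143e+02] q [-40.9   5.8 -12.4  71.7  -0.  -59.5] F [-0.1 -0.2  5.7] T [0.05 0.15 0.07] open 0.0572 g 31.769540905952454
```

Call:
{"op": "play_rows", "data": {"steps": [[[0,0,-0.01,0],[0,0,-0.02,0],[0,0,-0.03,0],[0,0,-0.035,0],[0,0,-0.035,0]]]}}

```text
time: 66.88
ee_pos: [0.4123, -0.3574, 0.1512]
tcp_rot: [179.9, -0.0, -161.4]
wrist_force: [0.9, -1.1, -2.2]
opening: 0.0575
grasp_force: 33.4
```

Call:
{"op": "play_rows", "data": {"steps": [[[0,0,-0.035,0],[0,0,-0.035,0],[0,0,-0.02,0],[0,0,0,0],[0,0,0,0]]]}}

```text
time: 67.3
ee_pos: [0.4132, -0.3582, 0.2407]
tcp_rot: [-179.9, 0.1, -161.4]
wrist_force: [-0.2, -0.6, -3.1]
opening: 0.0574
grasp_force: 33.5
```

```bash
python3 -c "
from cab import *
st([*cab(.05,-.148),.1087],177.4)"
```

```text
t 67.3 p [ 0.4132 -0.3582  0.2407] rpy [-1.7992e+02  5.0000e-02 -1.6142e+02] q [-40.9   4.7  10.8  96.    0.  -59.5] F [-0.2 -0.6 -3.1] T [ 0.07 -0.03  0.04] open 0.0574 g 33.50709915161133
tool shift [-0.2644  0.1702  0.132 ]
turn rad 0.37
```

Call:
{"op": "play_rows", "data": {"steps": [[[-0.0264,0.0169,0,0],[-0.0264,0.0169,0,0],[-0.0264,0.0169,0,0],[-0.0264,0.0169,0,0],[-0.0264,0.0169,0,0]]]}}

```text
time: 67.72
ee_pos: [0.5111, -0.2343, 0.2375]
tcp_rot: [179.9, -0.1, -161.4]
wrist_force: [0.5, -0.1, -2.5]
opening: 0.0572
grasp_force: 33.5
```

Call:
{"op": "play_rows", "data": {"steps": [[[-0.0264,0.0169,0,0],[-0.0264,0.0169,0,0],[-0.0264,0.0169,0,0],[-0.0264,0.0169,0,0],[-0.0264,0.0169,0,0]]]}}

```text
time: 68.13
ee_pos: [0.6094, -0.1122, 0.2374]
tcp_rot: [179.9, -0.2, -161.4]
wrist_force: [0.5, 0.1, -2.9]
opening: 0.0575
grasp_force: 33.5
```

Call:
{"op": "play_rows", "data": {"steps": [[[0,0,0,0.1],[0,0,0.02,0.09],[0,0,0.02,0.09],[0,0,0.02,0.09],[0,0,0,0]]]}}

```text
time: 68.55
ee_pos: [0.607, -0.1131, 0.1731]
tcp_rot: [179.9, -0.5, 177.2]
wrist_force: [-1.7, 0.7, -4.2]
opening: 0.0575
grasp_force: 33.6
```

Call:
{"op": "play_rows", "data": {"steps": [[[0,0,0,0],[0,0,0,0],[0,0,0,0],[0,0,0,0],[0,0,0,0]]]}}

```text
time: 68.97
ee_pos: [0.6097, -0.1138, 0.1808]
tcp_rot: [-180.0, 0.1, 177.4]
wrist_force: [0.5, -0.4, -3.4]
opening: 0.0576
grasp_force: 33.6
```

```bash
python3 -c "
from cab import *
st([*cab(.05,-.15),.1087],177.4)"
```

```text
t 68.97 p [ 0.6097 -0.1138  0.1808] rpy [-1.7999e+02  8.0000e-02  1.7742e+02] q [-10.6  13.9  14.6  90.6   0.   -8. ] F [ 0.5 -0.4 -3.4] T [ 0.    0.02 -0.03] open 0.0576 g 33.609126806259155
tool shift [ 0.0002 -0.0008  0.0721]
turn rad 0.0
```

Call:
{"op": "play_rows", "data": {"steps": [[[0,0,0.01,0],[0,0,0.015,0],[0,0,0.015,0],[0,0,0.01,0],[0,0,0.005,0]]]}}

```text
time: 69.38
ee_pos: [0.6086, -0.1136, 0.1227]
tcp_rot: [180.0, -0.1, 177.4]
wrist_force: [-0.0, 0.7, -2.6]
opening: 0.0575
grasp_force: 33.6
```

Call:
{"op": "play_rows", "data": {"steps": [[[0,0,0.005,0],[0,0,0.005,0],[0,0,0.002,0],[0,0,0.001,0],[0,0,0,0]]]}}

```text
time: 69.8
ee_pos: [0.6095, -0.1137, 0.112]
tcp_rot: [-180.0, 0.0, 177.4]
wrist_force: [0.3, -0.2, -2.7]
opening: 0.0576
grasp_force: 33.6
```

Call:
{"op": "play_rows", "data": {"steps": [[[0,0,0.0005,0],[0,0,0.0005,0],[0,0,0.0005,0],[0,0,0,0],[0,0,0,0]]]}}

```text
time: 70.22
ee_pos: [0.6094, -0.1137, 0.1104]
tcp_rot: [-180.0, 0.0, 177.4]
wrist_force: [-1.2, 0.3, -2.7]
opening: 0.0575
grasp_force: 33.6
```

Call:
{"op": "play_rows", "data": {"steps": [[[0,0,0.0005,0],[0,0,0.0005,0],[0,0,0,0],[0,0,0,0],[0,0,0,0]]]}}

```text
time: 70.63
ee_pos: [0.6093, -0.1137, 0.1093]
tcp_rot: [-180.0, -0.0, 177.4]
wrist_force: [0.7, 0.3, -2.6]
opening: 0.0577
grasp_force: 33.7
```

Call:
{"op": "play_rows", "data": {"steps": [[[0,0,0.0004,0],[0,0,0.0004,0],[0,0,0,0],[0,0,0,0],[0,0,0,0]]]}}

```text
time: 71.05
ee_pos: [0.6094, -0.1137, 0.1091]
tcp_rot: [-180.0, 0.0, 177.4]
wrist_force: [-3.3, -0.3, 5.5]
opening: 0.0572
grasp_force: 34.4
```

Contact. Release, rise and move away.

Call:
{"op": "play_rows", "data": {"steps": [[[0,0,0,0],[0,0,0,0],[0,0,0,0],[0,0,0,0],[0,0,0,0]]], "gripper": 0.067}}

```text
time: 71.47
ee_pos: [0.6094, -0.1137, 0.1082]
tcp_rot: [180.0, -0.0, 177.4]
wrist_force: [-0.1, 0.0, 0.3]
opening: 0.0671
grasp_force: 0.0
```

Call:
{"op": "play_rows", "data": {"steps": [[[0,0,-0.02,0],[0,0,-0.04,0],[0,0,-0.04,0],[0,0,-0.04,0],[0,0,-0.04,0]]]}}

```text
time: 71.88
ee_pos: [0.6089, -0.1136, 0.2904]
tcp_rot: [-180.0, 0.0, 177.4]
wrist_force: [1.9, -0.1, 0.5]
opening: 0.0668
grasp_force: 0.0
```

Call:
{"op": "play_rows", "data": {"steps": [[[0.01,-0.03,-0.01,0],[0.01,-0.035,0,0],[0.01,-0.035,0,0],[0.01,-0.035,0,0],[0.01,-0.035,0,0]]]}}

```text
time: 72.3
ee_pos: [0.551, -0.2826, 0.2986]
tcp_rot: [-180.0, 0.0, 177.4]
wrist_force: [0.8, -0.2, -0.0]
opening: 0.0669
grasp_force: 0.0
```

Call:
{"op": "play_rows", "data": {"steps": [[[0.03,-0.02,0,0],[0.03,-0.02,0,0],[0.03,-0.02,0,0],[0.03,-0.02,0,0],[0,0,0,0]]]}}

```text
time: 72.72
ee_pos: [0.4238, -0.3582, 0.2994]
tcp_rot: [-179.9, -0.0, 177.1]
wrist_force: [0.5, 0.7, 0.2]
opening: 0.0669
grasp_force: 0.0
```

Run:
```python
from cab import *
c=cam('top');s=cam('scene');st()
t=np.array(tubs(c,.146));print(t.round(1))
Rm=np.array([[np.cos(yaw),np.sin(yaw)],[-np.sin(yaw),np.cos(yaw)]])
print('cab frame',((t[:,:2]/1000-C)@Rm.T).round(3))
cv2.imwrite('pics/end.png',np.hstack([cv2.resize(c['img'][170:330,150:350+120],(400,200)),cv2.resize(s['img'][170:330,230:430],(400,320),interpolation=2)[:200]]) if 0 else cv2.resize(s['img'][165:325,230:440],(788,600),interpolation=2))
```

```text
t 72.82 p [ 0.4272 -0.3564  0.2989] rpy [-1.7997e+02  5.0000e-02  1.7723e+02] q [-39.8   8.   21.1 103.    0.  -37.1] F [-0.  -0.1  0.5] T [0.02 0.05 0.02] open 0.067 g 0.0
[[ 606.9 -113.   128.7   54.9   -2.2]
 [ 618.9  152.6  128.5   55.7   -2.6]
 [ 611.8  -26.5  128.8   55.    -2.9]]
cab frame [[ 0.047 -0.148]
 [ 0.047  0.117]
 [ 0.048 -0.062]]
```

View pics/end.png

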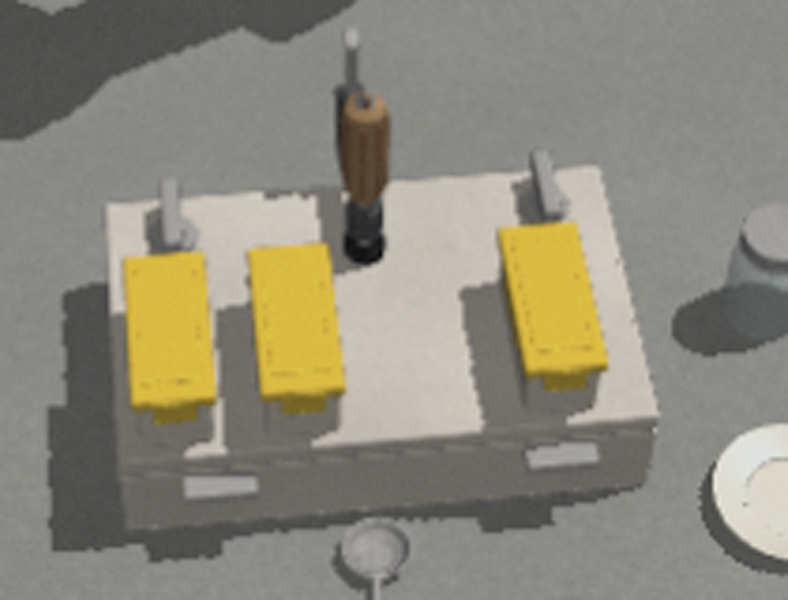

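The three tubs stand upright on the flap at (170,325), (295,320) and (552,295). The latches are locked and the pad is clear.

Call:
{"op": "play_rows", "data": {"steps": [[[0,0,0,0],[0,0,0,0],[0,0,0,0],[0,0,0,0],[0,0,0,0]]]}}

```text
time: 73.23
ee_pos: [0.4287, -0.3552, 0.2983]
tcp_rot: [180.0, -0.0, 177.4]
wrist_force: [-0.7, 0.2, 0.4]
opening: 0.0674
grasp_force: 0.0
```

```bash
python3 -c "
from workcell import bot
print(bot.job_done())"
```

```text
the job is handed in; nothing more can be done
None
```

I handed the job in at 73 s, with no verdict returned: both latches are turned to their stops, the clamp pad hangs about 5 mm clear by the camera, all three tubs stand upright on the flap, and I never touched the jar, pot, saucer or spoon.

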